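# Set out the tube-filling station

## Task

Set the bench out for tube filling: lay every spare orange-capped tube in an empty saddle of the blue-and-white tube rack, centred lengthways across both rails and either way round. Round the rack, as seen from the robot, set the green film carton to the left of it, the red cover-glass box in front of it and the orange-brown test-strip box behind it, each lying flat about 4 cm clear of the rack's base, centred on that side and with its long side parallel to it; and stand the red-banded vial upright in front of the magnetic stirrer, centred on its front and about 4 cm clear of it. Leave the tubes already in the rack and everything else where they are.

Things in the scene. Friction and masses are not known exactly. Their poses are not given: they have to be found in the camera images.
- saddle_rack: fixed tube rack: white base plate 110 (x) x 300 (y) x 6 mm thick with two blue saddle rails along y (9 mm wide, centred at x = +29 and -29 mm, tops 31 mm high, open between them). Five V saddles in a row along y at 62 mm pitch; a tube lies in a saddle along the rack's x, resting on both rails, its axis 34 mm above the worktop. Origin: centre of the underside; +x points away from the robot (the rack's rear), +y to its left end (turned by up to 0.15 rad)
- saddle_1 (a point): saddle 1 of the rack (1 = leftmost, 5 = rightmost): where the middle of a lying tube's axis belongs, midway between the rails, 34 mm above the worktop; axes as the rack
- saddle_2 (a point): saddle 2 of the rack (1 = leftmost, 5 = rightmost): where the middle of a lying tube's axis belongs, midway between the rails, 34 mm above the worktop; axes as the rack
- saddle_3 (a point): saddle 3 of the rack (1 = leftmost, 5 = rightmost): where the middle of a lying tube's axis belongs, midway between the rails, 34 mm above the worktop; axes as the rack
- saddle_4 (a point): saddle 4 of the rack (1 = leftmost, 5 = rightmost): where the middle of a lying tube's axis belongs, midway between the rails, 34 mm above the worktop; axes as the rack
- saddle_5 (a point): saddle 5 of the rack (1 = leftmost, 5 = rightmost): where the middle of a lying tube's axis belongs, midway between the rails, 34 mm above the worktop; axes as the rack
- loaded_1_mid (a point): 50 ml tube with orange cap that already lies in saddle 1 of the rack (absent if that saddle starts empty; only 1 or 2 are present): 114 mm long along its y; body 29 mm across, orange cap 35 mm across over the last 13 mm at the -y end; 25 g; origin: middle of its length, on its axis
- loaded_2_mid (a point): 50 ml tube with orange cap that already lies in saddle 2 of the rack (absent if that saddle starts empty; only 1 or 2 are present): 114 mm long along its y; body 29 mm across, orange cap 35 mm across over the last 13 mm at the -y end; 25 g; origin: middle of its length, on its axis
- loaded_3_mid (a point): 50 ml tube with orange cap that already lies in saddle 3 of the rack (absent if that saddle starts empty; only 1 or 2 are present): 114 mm long along its y; body 29 mm across, orange cap 35 mm across over the last 13 mm at the -y end; 25 g; origin: middle of its length, on its axis
- loaded_4_mid (a point): 50 ml tube with orange cap that already lies in saddle 4 of the rack (absent if that saddle starts empty; only 1 or 2 are present): 114 mm long along its y; body 29 mm across, orange cap 35 mm across over the last 13 mm at the -y end; 25 g; origin: middle of its length, on its axis
- loaded_5_mid (a point): 50 ml tube with orange cap that already lies in saddle 5 of the rack (absent if that saddle starts empty; only 1 or 2 are present): 114 mm long along its y; body 29 mm across, orange cap 35 mm across over the last 13 mm at the -y end; 25 g; origin: middle of its length, on its axis
- spare_1_mid (a point): spare 50 ml tube with orange cap, lying loose on the worktop, may be absent (2 or 3 are present): 114 mm long along its y; body 29 mm across, orange cap 35 mm across over the last 13 mm at the -y end; 25 g; origin: middle of its length, on its axis; it can roll, about 17 mm above the worktop
- spare_2_mid (a point): spare 50 ml tube with orange cap, lying loose on the worktop, may be absent (2 or 3 are present): 114 mm long along its y; body 29 mm across, orange cap 35 mm across over the last 13 mm at the -y end; 25 g; origin: middle of its length, on its axis; it can roll, about 17 mm above the worktop
- spare_3_mid (a point): spare 50 ml tube with orange cap, lying loose on the worktop, may be absent (2 or 3 are present): 114 mm long along its y; body 29 mm across, orange cap 35 mm across over the last 13 mm at the -y end; 25 g; origin: middle of its length, on its axis; it can roll, about 17 mm above the worktop
- film_carton: white and green carton of sealing film, 60 (x) x 115 (y) x 58 mm high, 220 g; origin: centre of its underside
- cover_glass_box: white and red box of cover glasses, 34 (x) x 82 (y) x 30 mm high, 60 g; origin: centre of its underside
- strip_box: white and orange-brown box of test strips, 30 (x) x 66 (y) x 22 mm high, 30 g; origin: centre of its underside
- red_vial: upright vial with white cap and red band, 27 mm across, 72 mm high, 40 g; origin: centre of its underside
- stirrer_front (a point): middle of the lower edge of the front face (towards the robot) of the fixed magnetic stirrer, black and blue, 299 (x) x 140 (y) mm, body 37 mm high, round plate 74 mm high towards the rear, two knobs near the front; at worktop height; axes: +x points to the stirrer's rear, y along its front (turned by up to 0.1 rad)
- green_vial: bystander: upright vial with white cap and green band, 27 mm across, 72 mm high; origin: centre of its underside
- tape: bystander: yellow tape roll lying flat, 59 mm across, 19 mm high; origin: centre of its underside
- vial_stand: bystander: blue stand with small vials, 66 x 152 x 66 mm; origin: centre of its underside
- wash: bystander: white wash bottle with red nozzle, 68 mm across, 191 mm high; origin: centre of its underside, its body is centred at y = +14 mm
- beaker: bystander: glass beaker, 54 mm across, 70 mm high; origin: centre of its underside
Not all that is in view belongs to the job. Leave any pink look-alike of the part that bears spare_1_mid alone.

How it is judged:
At the end, for the whole second after the job is handed in: Each spare tube lies in a saddle (middle within 15 mm, 0.12 rad). Carton left, cover glasses in front, strips behind the rack: flat, 2 to 6 cm clear of its base, centred within 2 cm, parallel within 0.15 rad. Vial upright 2 to 6 cm before the stirrer, centred within 2 cm. All at rest (((distance between spare_1_mid and saddle_1 below 0.015 m and angle between the y axis of spare_1_mid and the x axis of saddle_rack, either way round below 0.12 rad) or (distance between spare_1_mid and saddle_2 below 0.015 m and angle between the y axis of spare_1_mid and the x axis of saddle_rack, either way round below 0.12 rad) or (distance between spare_1_mid and saddle_3 below 0.015 m and angle between the y axis of spare_1_mid and the x axis of saddle_rack, either way round below 0.12 rad) or (distance between spare_1_mid and saddle_4 below 0.015 m and angle between the y axis of spare_1_mid and the x axis of saddle_rack, either way round below 0.12 rad) or (distance between spare_1_mid and saddle_5 below 0.015 m and angle between the y axis of spare_1_mid and the x axis of saddle_rack, either way round below 0.12 rad)) and ((distance between spare_2_mid and saddle_1 below 0.015 m and angle between the y axis of spare_2_mid and the x axis of saddle_rack, either way round below 0.12 rad) or (distance between spare_2_mid and saddle_2 below 0.015 m and angle between the y axis of spare_2_mid and the x axis of saddle_rack, either way round below 0.12 rad) or (distance between spare_2_mid and saddle_3 below 0.015 m and angle between the y axis of spare_2_mid and the x axis of saddle_rack, either way round below 0.12 rad) or (distance between spare_2_mid and saddle_4 below 0.015 m and angle between the y axis of spare_2_mid and the x axis of saddle_rack, either way round below 0.12 rad) or (distance between spare_2_mid and saddle_5 below 0.015 m and angle between the y axis of spare_2_mid and the x axis of saddle_rack, either way round below 0.12 rad)) and ((distance between spare_3_mid and saddle_1 below 0.015 m and angle between the y axis of spare_3_mid and the x axis of saddle_rack, either way round below 0.12 rad) or (distance between spare_3_mid and saddle_2 below 0.015 m and angle between the y axis of spare_3_mid and the x axis of saddle_rack, either way round below 0.12 rad) or (distance between spare_3_mid and saddle_3 below 0.015 m and angle between the y axis of spare_3_mid and the x axis of saddle_rack, either way round below 0.12 rad) or (distance between spare_3_mid and saddle_4 below 0.015 m and angle between the y axis of spare_3_mid and the x axis of saddle_rack, either way round below 0.12 rad) or (distance between spare_3_mid and saddle_5 below 0.015 m and angle between the y axis of spare_3_mid and the x axis of saddle_rack, either way round below 0.12 rad)) and x of film_carton in the frame of saddle_rack between -0.02 and 0.02 m and y of film_carton in the frame of saddle_rack between 0.2 and 0.24 m and angle between the y axis of film_carton and the x axis of saddle_rack, either way round below 0.15 rad and angle between each of film_carton, cover_glass_box, strip_box, red_vial's own z axis and vertical below 0.08 rad and height (world z) of each of film_carton, cover_glass_box, strip_box, red_vial below 0.008 m and linear speed of each of film_carton, cover_glass_box, strip_box, red_vial below 0.02 m/s and x of cover_glass_box in the frame of saddle_rack between -0.132 and -0.092 m and y of cover_glass_box in the frame of saddle_rack between -0.02 and 0.02 m and angle between the y axis of each of cover_glass_box, strip_box and the y axis of saddle_rack, either way round below 0.15 rad and x of strip_box in the frame of saddle_rack between 0.09 and 0.13 m and y of strip_box in the frame of saddle_rack between -0.02 and 0.02 m and x of red_vial in the frame of stirrer_front between -0.0735 and -0.0335 m and y of red_vial in the frame of stirrer_front between -0.02 and 0.02 m); the robot touches nothing.
It fails at once if the green-banded vial, tape roll, vial stand, wash bottle or beaker is displaced by more than 3 cm (distance of any of green_vial, tape, vial_stand, wash, beaker from where it was at the start of the episode above 0.03 m).
It fails at once if a tube that was already in the rack is taken out or shifted by more than 2 cm (distance of any of loaded_1_mid, loaded_2_mid, loaded_3_mid, loaded_4_mid, loaded_5_mid from where it was at the start of the episode above 0.02 m).
Of loaded_1, loaded_2, loaded_3, loaded_4, loaded_5 only 1 to 2 are there at a start; the rules pass over those that are not, and their reading is None.
Of spare_1, spare_2, spare_3 only 2 to 3 are there at a start; the rules pass over those that are not, and their reading is None.
At some moment in a run one of cover_glass_box, strip_box may be knocked a few centimetres aside while the robot is not near it.
It also fails if it takes over 210 s, if anything falls off the work surface, if the arm or the gripper's body presses on something with over 40 N, if the wrist force passes 120 N, or if a joint passes its speed limit or range.

## Robot

A 7-joint arm with a two-finger parallel gripper is mounted at the origin on a cart in front of the work surface, level with it; the furniture and walls round the work are solid. World frame = base frame: x ahead of the robot, y to its left, z up, the work surface at z = 0. Lengths are in m, angles in rad, forces in N, time in s.
With the tool pointing down it reaches from about 0.35 to 0.9 m from the base axis. Payload 8.1 kg.
Tool frame: the origin (TCP) lies midway between the tips of the shut fingers; the grasp point (between the pads) lies 19 mm behind it; z points along the fingers, y is the line along which they close (so a half turn about z gives the same grasp; the last joint's range is limited). The gripper opens to 85 mm and grips with 20 to 120 N. Pads are 22 mm wide; open, the fingers measure 114 mm over their backs; the gripper's body (76 mm by 85 mm) begins 54 mm behind the grasp point. The pads swing forward as they close: fully open they stand 13 mm farther back than shut.
Start: joints at [1.051, 0.434, 0.025, 1.573, -0.012, 1.134, -0.075], TCP at [0.253, -0.572, 0.231] pointing down, gripper open.
Joint ranges: [-2.62, 2.62], [-0.44, 2.09], [-1.27, 1.32], [0.08, 2.57], [-1.32, 4.46], [0.12, 2], [-2.74, 2.74]. Speed limits (rad/s): [2.22, 2.22, 3.01, 3.01, 3.14, 3.14, 3.14].

## Interface

Orientations are given as a rotation vector (axis times angle).
In Python, from station import * gives the robot as it stands.
- The arm moves only by the tool play_rows, never from a script. Its argument "series" is a list of rows, each an object of numbers: "dx", "dy", "dz": the shift along the tool's x, y, z in cm; "rx", "ry", "rz": the turn, a rotation vector about the tool's x, y, z in rad; "jaw": the closure, from 0 (fully open) to 1 (shut). In form: [{"dx": .., "dy": .., "dz": .., "rx": .., "ry": .., "rz": .., "jaw": ..}, ...]. A call has 1 to 20 rows; each row shifts and turns the commanded pose from where the row before left it, along the tool's axes as they then stand; what a row does not reach is not made up. A row lasts 1/8 s, in which the tool goes at most 62.5 mm and 10.7 degrees, less where a joint would pass 70% of its speed; a pose out of reach is approached as far as the arm can. A call is refused whole if a number of a shift passes 6.25 or a number of a turn 0.188, either way. A call with a gripper value outside its range is refused whole. The fingers move at their own pace and stop on an object; "squeeze" is the grip in N (left out, the last holds). Time passes only in rows, so rows that do not move let the fingers close. It gives the time, the measured TCP pose, the force, the opening and the grip force at its end, in the units of the state.
- state(): the state, without advancing time (a new reading comes with each control period).
- capture(name): name is "side" or "top" or "wrist"; returns a dict with "pixels" (480x640x3 uint8, blue, green, red), "depth" (480x640 float32, m along the optical axis (not along the pixel's ray), 0 where there is no reading), "fx", "fy", "cx", "cy" (pixels), "R" (3x3) and "t" (3): a world point X has camera coordinates R X + t; the wrist camera has in their place "T_tool_cam" (4x4, takes a point from camera to tool coordinates, whose origin is the TCP and whose axes are the flange's). Camera axes: x right, y down, z forward; pixel columns grow to the right and rows downward; lengths in m; the calibration is good to about 2 mm. A picture is of the moment at which its call begins: read the wrist's pose just before it.
- close_job(): hands the job in; it is judged then, once.
The state is a dict: "time": time; "joint_positions": joint angles; "joint_velocities": joint speeds; "effort": joint torques, N m; "tcp_pos": TCP position; "tcp_rot": TCP orientation; "ft_force": force on the tool from outside, world axes, zero at the start; "moment": the same for the moment, N m; "gripper_width": finger opening in m; "grasp_force": force on a finger pad.
Only numpy, scipy, OpenCV 4.12 (cv2) and the standard library are available. Lean on these libraries where they do the work, as an engineer would, in place of code of your own. Each camera call takes 0.05 s, during which the arm holds its last target. There are 200 camera calls.

## Working session

There is one attempt and no reset: what is moved stays moved. The work goes in short steps, Python scripts to look and compute and a tool call to move; the robot and the scene stay as the last step left them, time stands still between calls to the robot, and variables do not carry over. Pictures are saved under pics/ and viewed, at most 14 in all, crops included, and the job is handed in when it is done.

Besides the shell and the picture viewer there is one more tool, called after ">>>" by a JSON object that holds its "name" and its "arguments", one argument or row to a line. play_rows: Moves the arm, as the interface text tells. Its arguments: {"type":"object","properties":{"series":{"type":"array"},"squeeze":{"type":"number"}},"required":["series"]}

```bash
mkdir -p pics; ls; cat > h.py <<'E'
from station import *
import numpy as np, cv2, pickle
from scipy.spatial.transform import Rotation as Ro
def ray(c,u,v,z):
    d=np.linalg.inv(c["R"])@np.array([(u-c["cx"])/c["fx"],(v-c["cy"])/c["fy"],1]); o=-c["R"].T@c["t"]
    return o+d*(z-o[2])/d[2]
def cloud(c):
    v,u=np.mgrid[:480,:640]; D=c["depth"]
    P=np.stack([(u-c["cx"])/c["fx"]*D,(v-c["cy"])/c["fy"]*D,D],-1)
    return (P-np.array(c["t"]))@np.array(c["R"])
E
python3 - <<'E'
from h import *
for n in("top","side"):
    c=capture(n); pickle.dump(c,open(n+".pkl","wb")); cv2.imwrite(f"pics/{n}0.png",c["pixels"])
    print(n,-np.array(c["R"]).T@c["t"])
s=state(); print(s)
E
```

```text
pics
top [0.31325126 0.00832946 1.38533047]
side [-0.10355449  1.0703915   0.88770455]
{'time': 0.1, 'joint_positions': array([ 1.05136691,  0.43512426,  0.02494101,  1.57407282, -0.0116139 ,
        1.13397141, -0.07512754]), 'joint_velocities': array([ 0.00049132, -0.00168779,  0.00160278, -0.00151915, -0.00055533,
        0.0001485 , -0.00071471]), 'effort': array([ 1.28060048e-03, -6.71764326e+01,  1.02724381e+00, -3.16905820e+01,
        1.57288718e-02,  7.28622079e-03,  5.15956242e-05]), 'tcp_pos': array([ 0.25281654, -0.57105948,  0.2305963 ]), 'tcp_rot': array([-3.07228777e+00, -6.49626186e-01,  6.22554482e-04]), 'ft_force': array([ 0.10753604,  0.3232528 , -0.60234861]), 'moment': array([ 0.01034716,  0.03484803, -0.02278423]), 'grasp_force': 0.0, 'gripper_width': 0.08531892185185412}
```

View pics/top0.png

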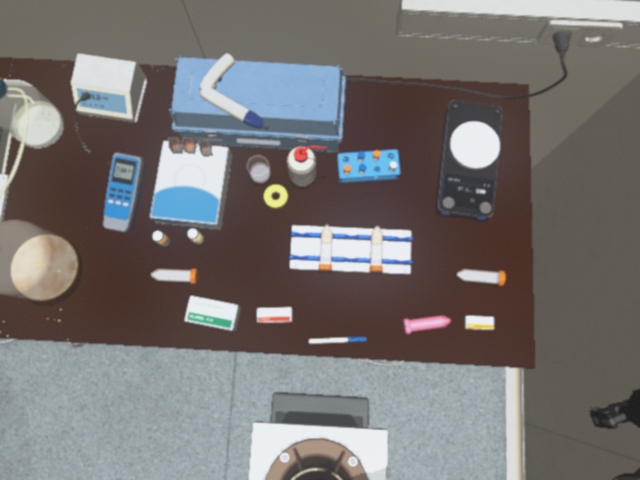

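View pics/side0.png

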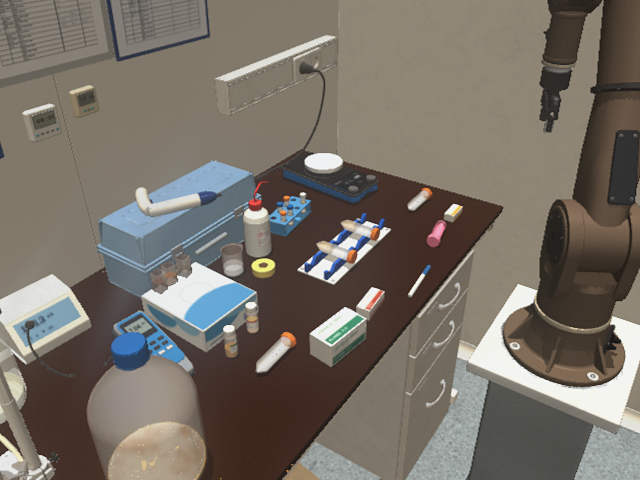

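The top view shows spare tubes at (175,275) and (482,277), and a pink look-alike at (427,324). The carton is at (212,313), the cover-glass box at (274,315) and the strip box at (480,323). The rack is at (351,250), with tubes in saddles 2 and 4. The stirrer is at (470,160). The two candidates for the red vial are at (160,238) and (195,236), so I'll enlarge those.

```bash
cat > m.py <<'E'
from h import *
c=pickle.load(open("top.pkl","rb")); s=pickle.load(open("side.pkl","rb"))
P=cloud(c)
cr=lambda i,x,y,w,h,k: cv2.resize(i[y:y+h,x:x+w],None,fx=k,fy=k,interpolation=cv2.INTER_CUBIC)
a=cr(s["pixels"],210,290,100,75,4); b=cr(c["pixels"],420,285,100,75,4)
d=cr(c["pixels"],140,215,100,75,4); e=cr(s["pixels"],400,180,100,75,4)
cv2.imwrite("pics/c1.png",np.vstack([np.hstack([a,b]),np.hstack([d,e])]))
# blobs: by height above table
Z=P[...,2]; m=((Z>0.008)&(Z<0.25)&(c["depth"]>0)).astype(np.uint8)
print("table z",np.median(Z[260:300,220:280]))
n,L,st,ce=cv2.connectedComponentsWithStats(m)
for i in range(1,n):
    if st[i,4]<60: continue
    q=L==i; pts=P[q]; 
    zt=np.percentile(pts[:,2],90); top=pts[pts[:,2]>zt-0.012]
    r=cv2.minAreaRect((top[:,:2]*1000).astype(np.float32))
    print(i,np.round(ce[i]),st[i,4],"zt %.3f"%zt,np.round(r[0]),np.round(r[1]),"ang %.1f"%r[2], c["pixels"][q].mean(0).astype(int))
E
python3 m.py
```

```text
table z -0.000575666091687586
1 [274.  83.] 56164 zt 0.204 [936.  95.] [1429.  260.] ang 89.8 [138 134 128]
20 [ 30. 202.] 9060 zt 0.221 [658. 697.] [463.  70.] ang 10.1 [149 163 171]
68 [469. 159.] 6345 zt 0.074 [ 845. -343.] [121. 123.] ang 56.3 [121 117 117]
108 [123. 191.] 2493 zt 0.075 [728. 518.] [76. 97.] ang 79.5 [157 131  99]
109 [368. 164.] 1437 zt 0.064 [794. -84.] [ 52. 132.] ang 7.4 [215 177 115]
112 [258. 168.] 496 zt 0.067 [762. 190.] [54. 53.] ang 5.4 [145 144 149]
146 [275. 196.] 376 zt 0.022 [701. 146.] [57. 57.] ang 4.4 [132 223 221]
186 [350. 248.] 2152 zt 0.048 [575. -48.] [114. 207.] ang 1.4 [202 178 170]
193 [195. 236.] 165 zt 0.074 [583. 332.] [22. 22.] ang 48.6 [175 187 190]
208 [161. 238.] 180 zt 0.074 [572. 415.] [24. 23.] ang 32.9 [154 164 174]
395 [175. 275.] 535 zt 0.033 [485. 378.] [ 32. 107.] ang 2.1 [175 185 199]
411 [482. 276.] 547 zt 0.032 [ 524. -372.] [109.  33.] ang 88.2 [180 190 202]
435 [212. 313.] 1353 zt 0.061 [397. 273.] [117.  60.] ang 81.8 [205 211 187]
444 [274. 315.] 517 zt 0.033 [403. 127.] [34. 82.] ang 4.9 [194 195 223]
452 [425. 323.] 551 zt 0.033 [ 402. -241.] [ 32. 110.] ang 9.0 [179 152 218]
458 [478. 322.] 366 zt 0.024 [ 412. -368.] [30. 68.] ang 0.6 [185 216 223]
474 [355. 339.] 62 zt 0.013 [357. -69.] [10. 49.] ang 6.4 [185 131  85]
476 [325. 340.] 91 zt 0.013 [350.  -1.] [10. 80.] ang 3.2 [227 225 223]
490 [316. 462.] 3007 zt 0.109 [72.  6.] [ 37. 107.] ang 3.7 [108 118 130]
```

View pics/c1.png

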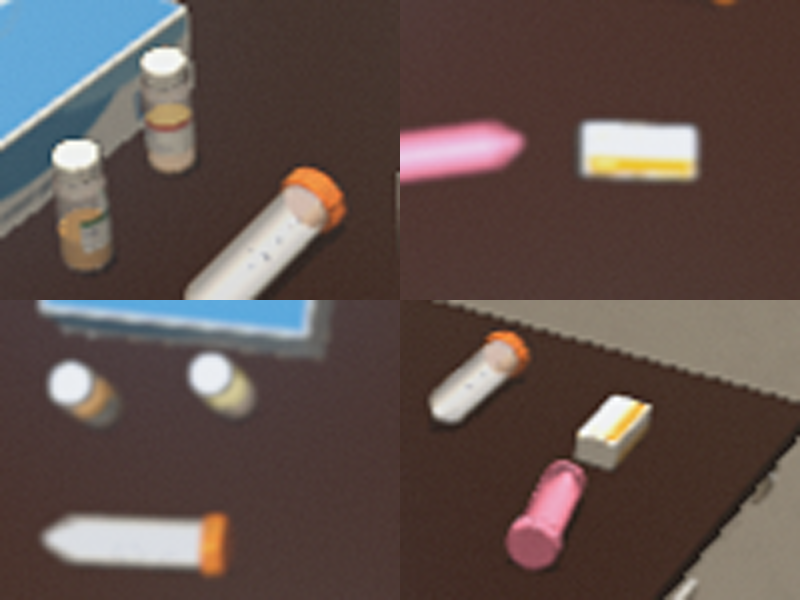

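The red-banded vial is the one at top (195,236), which is side (252,317). The other, at top (160,238), has a green label. The strip box at (480,323) is the only white and orange box. Next I'll measure the rack and the stirrer.

```bash
cat > r.py <<'E'
from h import *
c=pickle.load(open("top.pkl","rb")); P=cloud(c); Z=P[...,2]; I=c["pixels"].astype(int)
def rect(m,n):
    q=P[m]; r=cv2.minAreaRect((q[:,:2]*1000).astype(np.float32)); print(n,m.sum(),np.round(r[0],1),np.round(r[1],1),"%.2f"%r[2],"z",np.percentile(q[:,2],[5,50,95]).round(3)); return np.round(cv2.boxPoints(r))
box=np.zeros(Z.shape,bool); box[215:285,280:420]=1
print(rect(box&(I.min(2)>110)&(Z<0.014),"base"))
print(rect(box&(I[...,0]-I[...,2]>50)&(Z>0.022),"rails"))
b2=np.zeros_like(box); b2[95:225,430:510]=1
print(rect(b2&(Z>0.028)&(Z<0.045),"stirrer body")); print(rect(b2&(Z>0.015),"stirrer all"))
# tube axes: PCA
for n,(x,y) in dict(L=(175,275),R=(482,277)).items():
    b=np.zeros_like(box); b[y-14:y+14,x-32:x+32]=1; m=b&(Z>0.012); print(rect(m,"tube"+n))
    q=P[m]; o=b&(I[...,2]-I[...,0]>80)&(Z>.008); print("cap",P[o].mean(0).round(3), "top z>", P[m&(Z>.025)].mean(0).round(3))
    q=P[m&~o]; xs=q[:,1]; 
    for lo in np.arange(xs.min(),xs.max(),.02):
        k=q[(xs>=lo)&(xs<lo+.02)]; print(k[:,:2].mean(0).round(3),k[:,2].max().round(3))
E
python3 r.py
```

```text
base 3553 [580.5 -51.2] [119.8 306.2] 0.54 z [-0.001  0.005  0.01 ]
[[ 519.  101.]
 [ 522. -205.]
 [ 642. -204.]
 [ 639.  102.]]
rails 580 [463.2 -52.2] [298.2 298. ] 0.81 z [0.023 0.028 0.034]
[[ 312.   95.]
 [ 316. -203.]
 [ 614. -199.]
 [ 610.   99.]]
stirrer body 3835 [ 840.5 -348.1] [154.  333.8] 84.17 z [0.033 0.039 0.044]
[[ 667. -408.]
 [ 999. -442.]
 [1014. -288.]
 [ 682. -255.]]
stirrer all 6389 [ 636.3 -257.1] [219.8 806.8] 65.83 z [0.033 0.042 0.076]
[[ 223. -192.]
 [ 959. -522.]
 [1049. -322.]
 [ 313.    8.]]
tubeL 540 [425.7 212.5] [461.9  63.3] 68.96 z [0.018 0.028 0.035]
[[313.   8.]
 [372. -14.]
 [538. 417.]
 [479. 439.]]
cap [0.486 0.33  0.03 ] top z> [0.482 0.363 0.059]
[0.313 0.008] 1.385r.py:16: RuntimeWarning: Mean of empty slice.
  k=q[(xs>=lo)&(xs<lo+.02)]; print(k[:,:2].mean(0).round(3),k[:,2].max().round(3))
  ret = um.true_divide(
Traceback (most recent call last):
  File "r.py", line 16, in <module>
    k=q[(xs>=lo)&(xs<lo+.02)]; print(k[:,:2].mean(0).round(3),k[:,2].max().round(3))
                                                              ~~~~~~~~~~^^
ValueError: zero-size array to reduction operation maximum which has no identity
```

```bash
cat > r.py <<'E'
from h import *
c=pickle.load(open("top.pkl","rb")); P=cloud(c); Z=P[...,2].copy(); Z[c["depth"]==0]=-1; Z[Z>.3]=-1; I=c["pixels"].astype(int)
uv=lambda m,z: np.array([ray(c,u,v,z)[:2] for v,u in np.argwhere(m)])
box=np.zeros(Z.shape,bool); box[215:285,285:420]=1
q=P[box&(I[...,0]-I[...,2]>70)&(Z>0.018)][:,:2]
for k in(q[q[:,0]>.577],q[q[:,0]<.577]):
    f=np.polyfit(k[:,1],k[:,0],1); print("rail n",len(k),"slope %.4f x at y=-.05: %.4f"%(f[0],np.polyval(f,-.05)),"std",np.std(k[:,0]-np.polyval(f,k[:,1])).round(4),"y",k[:,1].min().round(3),k[:,1].max().round(3))
w=uv(box&(I.min(2)>110)&(Z<.016),.006)
for y0 in(-.18,-.12,0,.02,.07): 
    k=w[abs(w[:,1]-y0)<.008]; print("plate y",y0,k[:,0].min().round(4),k[:,0].max().round(4))
for x0 in(.54,.575,.61):
    k=w[abs(w[:,0]-x0)<.006]; print("plate x",x0,k[:,1].min().round(4),k[:,1].max().round(4))
b2=np.zeros_like(box); b2[95:225,430:510]=1; m=b2&(Z>.028)
q=P[m]
for y0 in(-.40,-.38,-.36,-.34,-.32,-.30,-.28): k=q[abs(q[:,1]-y0)<.006]; print("st y",y0,"x",k[:,0].min().round(4),k[:,0].max().round(4))
for x0 in(.73,.77,.8,.9,.95): k=q[abs(q[:,0]-x0)<.006]; print("st x",x0,"y",k[:,1].min().round(4),k[:,1].max().round(4))
for n,(x,y) in dict(L=(175,275),R=(482,277)).items():
    b=np.zeros_like(box); b[y-14:y+14,x-32:x+32]=1; m=b&(Z>0.01); o=m&(I[...,2]-I[...,0]>80)
    q=P[m]; print("tube",n,"y",q[:,1].min().round(3),q[:,1].max().round(3),"cap",P[o].mean(0).round(3))
    k=P[m&~o]; f=np.polyfit(k[:,1],k[:,0],1); print("axis slope",f[0].round(3),"x at mid",np.polyval(f,(q[:,1].min()+q[:,1].max())/2).round(4))
E
python3 r.py
```

```text
rail n 300 slope -0.0105 x at y=-.05: 0.6054 std 0.0025 y -0.198 0.099
rail n 296 slope -0.0108 x at y=-.05: 0.5477 std 0.0025 y -0.2 0.097
plate y -0.18 0.5231 0.6357
plate y -0.12 0.6324 0.6373
plate y 0 0.5214 0.6336
plate y 0.02 0.527 0.6321
plate y 0.07 0.5193 0.6323
plate x 0.54 -0.2009 0.1006
plate x 0.575 -0.2026 0.1007
plate x 0.61 -0.1993 0.0955
st y -0.4 x 0.6768 0.9676
st y -0.38 x 0.6699 0.9697
st y -0.36 x 0.6719 0.971
st y -0.34 x 0.6739 0.9732
st y -0.32 x 0.6767 0.9749
st y -0.3 x 0.6777 0.9752
st y -0.28 x 0.6802 0.9667
st x 0.73 y -0.4028 -0.2628
st x 0.77 y -0.4073 -0.2666
st x 0.8 y -0.4096 -0.2685
st x 0.9 y -0.4177 -0.2766
st x 0.95 y -0.42 -0.2816
tube L y 0.311 0.437 cap [0.486 0.33  0.03 ]
axis slope -0.014 x at mid 0.4852
tube R y -0.427 -0.313 cap [ 0.522 -0.42   0.029]
axis slope 0.04 x at mid 0.524
```

```bash
cat > plan.py <<'E'
from h import *
def pose():
    s=state(); R=Ro.from_rotvec(s["tcp_rot"]).as_matrix(); return s,np.array(s["tcp_pos"]),np.arctan2(R[1,0],R[0,0]),R
def plan(legs,vmax=4.6,wmax=.165):
    s,p,th,R=pose(); print("t %.1f p %s th %.3f tilt %.3f grip %.4f"%(s["time"],p.round(4),th,np.arccos(-R[2,2]),s["gripper_width"]),"j",np.round(s["joint_positions"],2),"F",np.round(s["ft_force"],1))
    for x,y,z,t in legs:
        d=np.array([x,y,z])-p; w=t-th
        n=int(max(np.ceil(np.linalg.norm(d)*100/vmax),np.ceil(abs(w)/wmax),1))
        while 1:
            M=sum(np.array([[np.cos(a),np.sin(a)],[np.sin(a),-np.cos(a)]]) for a in th+np.arange(n)*w/n)
            v=np.linalg.solve(M,d[:2])*100; vz=-d[2]*100/n
            if np.hypot(np.hypot(*v),vz)<=vmax+.5: break
            n+=1
        print(f"-> {x,y,z,t}: {n} x dx {v[0]:.2f} dy {v[1]:.2f} dz {vz:.2f} rz {-w/n:.4f}")
        p=np.array([x,y,z]); th=t
E
python3 - <<'E'
from plan import *
c=pickle.load(open("top.pkl","rb")); P=cloud(c)
print("box z",P[190:225:8,190,2].round(3),P[225:233,195].round(3)[:,[0,2]], "wash",np.round(P[150:185:8,302],2).tolist())
plan([(.524,-.370,.12,1.531),(.524,-.370,.002,1.531),(.524,-.370,.13,1.531),(.578,-.174,.13,.011),(.578,-.174,.022,.011),(.578,-.174,.13,.011)])
E
```

```text
box z [0.061 0.062 0.059 0.063 0.053] [[ 0.614  0.019]
 [ 0.613  0.012]
 [ 0.613  0.   ]
 [ 0.611 -0.002]
 [ 0.593  0.069]
 [ 0.59   0.071]
 [ 0.588  0.071]
 [ 0.585  0.072]] wash [[0.77, 0.08, 0.18], [0.76, 0.08, 0.15], [0.75, 0.08, 0.12], [0.74, 0.08, 0.1], [0.74, 0.08, 0.03]]
t 0.1 p [ 0.2528 -0.5711  0.2306] th 0.417 tilt 0.001 grip 0.0853 j [ 1.05  0.44  0.02  1.57 -0.01  1.13 -0.08] F [ 0.1  0.3 -0.6]
-> (0.524, -0.37, 0.12, 1.531): 8 x dx 4.29 dy 1.17 dz 1.38 rz -0.1393
-> (0.524, -0.37, 0.002, 1.531): 3 x dx 0.00 dy 0.00 dz 3.93 rz -0.0000
-> (0.524, -0.37, 0.13, 1.531): 3 x dx 0.00 dy 0.00 dz -4.27 rz -0.0000
-> (0.578, -0.174, 0.13, 0.011): 10 x dx 2.01 dy -0.98 dz -0.00 rz 0.1520
-> (0.578, -0.174, 0.022, 0.011): 3 x dx 0.00 dy -0.00 dz 3.60 rz -0.0000
-> (0.578, -0.174, 0.13, 0.011): 3 x dx 0.00 dy -0.00 dz -3.60 rz -0.0000
```

>>> {"name": "play_rows", "arguments": {
  "series": [
    {"dx": 4.29, "dy": 1.17, "dz": 1.38, "rz": -0.139, "jaw": 0.3},
    {"dx": 4.29, "dy": 1.17, "dz": 1.38, "rz": -0.139, "jaw": 0.3},
    {"dx": 4.29, "dy": 1.17, "dz": 1.38, "rz": -0.139, "jaw": 0.3},
    {"dx": 4.29, "dy": 1.17, "dz": 1.38, "rz": -0.139, "jaw": 0.3},
    {"dx": 4.29, "dy": 1.17, "dz": 1.38, "rz": -0.139, "jaw": 0.3},
    {"dx": 4.29, "dy": 1.17, "dz": 1.38, "rz": -0.139, "jaw": 0.3},
    {"dx": 4.29, "dy": 1.17, "dz": 1.38, "rz": -0.139, "jaw": 0.3},
    {"dx": 4.29, "dy": 1.17, "dz": 1.38, "rz": -0.139, "jaw": 0.3},
    {"jaw": 0.3},
    {"jaw": 0.3}
  ],
  "squeeze": 30
}}

```text
validation failed for argument at $.se...
```

```bash
cat > w.py <<'E'
from plan import *
import sys
# wrist look: project top-of-things; print blobs in world
def look(name,zmin=.008,zmax=.12,save=True):
    s,p,th,R=pose(); c=capture("wrist"); T=np.array(c["T_tool_cam"]); 
    Rw=R@T[:3,:3]; tw=R@T[:3,3]+p
    c["R"]=Rw.T; c["t"]=-Rw.T@tw
    P=cloud(c); P[c["depth"]==0]=np.nan
    if save: cv2.imwrite(f"pics/{name}.png",c["pixels"])
    m=((P[...,2]>zmin)&(P[...,2]<zmax)).astype(np.uint8)
    n,L,st,ce=cv2.connectedComponentsWithStats(m)
    for i in range(1,n):
        if st[i,4]<400: continue
        q=P[L==i]; zt=np.percentile(q[:,2],90); q=q[q[:,2]>zt-.015]; r=cv2.minAreaRect((q[:,:2]*1000).astype(np.float32))
        print("blob px",ce[i].round(),st[i,4],"zt %.3f"%zt,np.round(r[0],1),np.round(r[1],1),"%.1f"%r[2],c["pixels"][L==i].mean(0).astype(int))
    return c,P
E
python3 - <<'E'
from w import *
look("w1")
plan([(.524,-.370,.12,1.531),(.524,-.370,.002,1.531)])
E
```

```text
blob px [560. 213.] 24960 zt 0.109 [ 315.  -759.6] [210.7   4. ] 0.2 [76 91 97]
blob px [412. 408.] 2238 zt 0.065 [  99.  -759.9] [77.2  3.3] 0.1 [74 89 95]
t 0.1 p [ 0.2528 -0.5712  0.2307] th 0.417 tilt 0.001 grip 0.0857 j [ 1.05  0.44  0.02  1.57 -0.01  1.13 -0.08] F [-0.1  0.8  0.1]
-> (0.524, -0.37, 0.12, 1.531): 8 x dx 4.29 dy 1.17 dz 1.38 rz -0.1393
-> (0.524, -0.37, 0.002, 1.531): 3 x dx 0.00 dy 0.00 dz 3.93 rz -0.0000
```

>>> {"name": "play_rows", "arguments": {
  "series": [
    {"dx": 4.29, "dy": 1.17, "dz": 1.38, "rx": 0, "ry": 0, "rz": -0.139, "jaw": 0.3},
    {"dx": 4.29, "dy": 1.17, "dz": 1.38, "rx": 0, "ry": 0, "rz": -0.139, "jaw": 0.3},
    {"dx": 4.29, "dy": 1.17, "dz": 1.38, "rx": 0, "ry": 0, "rz": -0.139, "jaw": 0.3},
    {"dx": 4.29, "dy": 1.17, "dz": 1.38, "rx": 0, "ry": 0, "rz": -0.139, "jaw": 0.3},
    {"dx": 4.29, "dy": 1.17, "dz": 1.38, "rx": 0, "ry": 0, "rz": -0.139, "jaw": 0.3},
    {"dx": 4.29, "dy": 1.17, "dz": 1.38, "rx": 0, "ry": 0, "rz": -0.139, "jaw": 0.3},
    {"dx": 4.29, "dy": 1.17, "dz": 1.38, "rx": 0, "ry": 0, "rz": -0.139, "jaw": 0.3},
    {"dx": 4.29, "dy": 1.17, "dz": 1.38, "rx": 0, "ry": 0, "rz": -0.139, "jaw": 0.3},
    {"dx": 0, "dy": 0, "dz": 0, "rx": 0, "ry": 0, "rz": 0, "jaw": 0.3},
    {"dx": 0, "dy": 0, "dz": 0, "rx": 0, "ry": 0, "rz": 0, "jaw": 0.3}
  ],
  "squeeze": 30
}}

```text
time: 1.4
tcp_pos: [0.5243, -0.371, 0.1207]
tcp_rot: [-2.269, -2.173, 0.001]
ft_force: [-0.7, 0.4, 0.1]
gripper_width: 0.0598
grasp_force: 0.0
```

```bash
python3 - <<'E'
from w import *
look("w1")
plan([(.524,-.370,.12,1.531),(.524,-.370,.002,1.531)])
E
```

```text
blob px [116.  70.] 7407 zt 0.030 [ 407.1 -255.6] [28.1 89.8] 11.0 [220 203 244]
blob px [586. 185.] 23254 zt 0.045 [ 697.  -339.1] [ 72.8 152.5] 12.3 [79 75 71]
blob px [317. 252.] 6051 zt 0.031 [ 526.9 -371.4] [113.   34.5] 86.6 [207 230 245]
blob px [162. 249.] 4343 zt 0.022 [ 412.8 -369.6] [30.8 66.7] 1.0 [163 219 233]
t 1.4 p [ 0.524  -0.3719  0.121 ] th 1.526 tilt 0.001 grip 0.0599 j [ 0.72  0.58 -0.28  1.63  0.19  0.95  0.33] F [-0.3 -0.4  1.3]
-> (0.524, -0.37, 0.12, 1.531): 1 x dx 0.19 dy -0.01 dz 0.10 rz -0.0046
-> (0.524, -0.37, 0.002, 1.531): 3 x dx 0.00 dy 0.00 dz 3.93 rz -0.0000
```

>>> {"name": "play_rows", "arguments": {
  "series": [
    {"dx": 0, "dy": 0.2, "dz": 3.97, "rx": 0, "ry": 0, "rz": 0.015, "jaw": 0.3},
    {"dx": 0, "dy": 0, "dz": 3.97, "rx": 0, "ry": 0, "rz": 0, "jaw": 0.3},
    {"dx": 0, "dy": 0, "dz": 3.97, "rx": 0, "ry": 0, "rz": 0, "jaw": 0.3},
    {"dx": 0, "dy": 0, "dz": 0, "rx": 0, "ry": 0, "rz": 0, "jaw": 0.3},
    {"dx": 0, "dy": 0, "dz": 0, "rx": 0, "ry": 0, "rz": 0, "jaw": 1},
    {"dx": 0, "dy": 0, "dz": 0, "rx": 0, "ry": 0, "rz": 0, "jaw": 1},
    {"dx": 0, "dy": 0, "dz": 0, "rx": 0, "ry": 0, "rz": 0, "jaw": 1},
    {"dx": 0, "dy": 0, "dz": 0, "rx": 0, "ry": 0, "rz": 0, "jaw": 1},
    {"dx": 0, "dy": 0, "dz": 0, "rx": 0, "ry": 0, "rz": 0, "jaw": 1},
    {"dx": 0, "dy": 0, "dz": 0, "rx": 0, "ry": 0, "rz": 0, "jaw": 1}
  ]
}}

```text
time: 2.7
tcp_pos: [0.5278, -0.3718, 0.0038]
tcp_rot: [2.282, 2.154, 0.001]
ft_force: [-1.3, -0.7, 7.7]
gripper_width: 0.0276
grasp_force: 30.1
```

```bash
python3 - <<'E'
from w import *
plan([(.526,-.3715,.13,1.512),(.578,-.174,.13,.011),(.578,-.174,.022,.011),(.578,-.174,.13,.011)])
E
```

```text
t 2.7 p [ 0.5278 -0.3718  0.0038] th 1.513 tilt 0.004 grip 0.0276 j [ 0.69  0.73 -0.24  1.71  0.24  0.73  0.27] F [-1.3 -0.7  7.7]
-> (0.526, -0.3715, 0.13, 1.512): 3 x dx 0.00 dy -0.06 dz -4.21 rz 0.0004
-> (0.578, -0.174, 0.13, 0.011): 10 x dx 1.99 dy -1.03 dz -0.00 rz 0.1501
-> (0.578, -0.174, 0.022, 0.011): 3 x dx 0.00 dy -0.00 dz 3.60 rz -0.0000
-> (0.578, -0.174, 0.13, 0.011): 3 x dx 0.00 dy -0.00 dz -3.60 rz -0.0000
```

>>> {"name": "play_rows", "arguments": {
  "series": [
    {"dx": 0, "dy": -0.06, "dz": -4.21, "rx": 0, "ry": 0, "rz": 0, "jaw": 1},
    {"dx": 0, "dy": -0.06, "dz": -4.21, "rx": 0, "ry": 0, "rz": 0, "jaw": 1},
    {"dx": 0, "dy": -0.06, "dz": -4.21, "rx": 0, "ry": 0, "rz": 0, "jaw": 1},
    {"dx": 1.99, "dy": -1.03, "dz": 0, "rx": 0, "ry": 0, "rz": 0.15, "jaw": 1},
    {"dx": 1.99, "dy": -1.03, "dz": 0, "rx": 0, "ry": 0, "rz": 0.15, "jaw": 1},
    {"dx": 1.99, "dy": -1.03, "dz": 0, "rx": 0, "ry": 0, "rz": 0.15, "jaw": 1},
    {"dx": 1.99, "dy": -1.03, "dz": 0, "rx": 0, "ry": 0, "rz": 0.15, "jaw": 1},
    {"dx": 1.99, "dy": -1.03, "dz": 0, "rx": 0, "ry": 0, "rz": 0.15, "jaw": 1},
    {"dx": 1.99, "dy": -1.03, "dz": 0, "rx": 0, "ry": 0, "rz": 0.15, "jaw": 1},
    {"dx": 1.99, "dy": -1.03, "dz": 0, "rx": 0, "ry": 0, "rz": 0.15, "jaw": 1},
    {"dx": 1.99, "dy": -1.03, "dz": 0, "rx": 0, "ry": 0, "rz": 0.15, "jaw": 1},
    {"dx": 1.99, "dy": -1.03, "dz": 0, "rx": 0, "ry": 0, "rz": 0.15, "jaw": 1},
    {"dx": 1.99, "dy": -1.03, "dz": 0, "rx": 0, "ry": 0, "rz": 0.15, "jaw": 1},
    {"dx": 0, "dy": 0, "dz": 0, "rx": 0, "ry": 0, "rz": 0, "jaw": 1},
    {"dx": 0, "dy": 0, "dz": 0, "rx": 0, "ry": 0, "rz": 0, "jaw": 1}
  ]
}}

```text
time: 4.58
tcp_pos: [0.5756, -0.1738, 0.1284]
tcp_rot: [3.141, 0.025, -0.0]
ft_force: [-0.9, -0.3, -0.1]
gripper_width: 0.0274
grasp_force: 29.8
```

```bash
python3 - <<'E'
from w import *
c,P=look("w2",zmin=.04,zmax=.2)
c,P=look("w2",zmin=.018,zmax=.04)
plan([(.578,-.174,.025,.011),(.578,-.174,.12,.011)])
E
```

```text
blob px [515.  50.] 2620 zt 0.046 [ 700.2 -285.4] [29.9 30.1] 15.3 [ 94 100 102]
blob px [305. 347.] 46186 zt 0.195 [ 578.2 -173.2] [ 31.7 112. ] 0.9 [100 105 106]
blob px [ 47. 257.] 5932 zt 0.049 [571.2  10.7] [110.4  31.9] 2.3 [166 197 212]
blob px [563.  50.] 14634 zt 0.038 [ 703.  -321.4] [119.7  54.8] 85.4 [30 29 29]
blob px [259. 228.] 2079 zt 0.039 [ 581.8 -123.7] [63.8 95.8] 74.4 [161 119  88]
blob px [ 87. 240.] 4337 zt 0.039 [578.6 -20.5] [114.8  56.6] 12.2 [168 129 102]
blob px [179. 202.] 803 zt 0.031 [606.8 -78.8] [11.6 44.7] 5.1 [205 104  30]
blob px [ 17. 278.] 534 zt 0.031 [547.4  48.5] [ 9.9 33.9] 2.5 [181  88  21]
blob px [188. 279.] 801 zt 0.031 [548.8 -79.4] [12.7 44.9] 5.8 [180  91  27]
blob px [ 10. 430.] 845 zt 0.030 [405.5  90. ] [35.4 13.9] 3.0 [107 118 137]
blob px [564. 418.] 421 zt 0.022 [ 423.7 -392.1] [34.8 16.7] 55.8 [216 220 218]
t 4.7 p [ 0.5754 -0.1743  0.1283] th 0.014 tilt 0.000 grip 0.0276 j [ 0.16  0.5   0.06  1.76 -0.04  0.89 -1.32] F [-0.5  0.3 -0.4]
-> (0.578, -0.174, 0.025, 0.011): 3 x dx 0.09 dy -0.01 dz 3.44 rz 0.0010
-> (0.578, -0.174, 0.12, 0.011): 3 x dx 0.00 dy -0.00 dz -3.17 rz -0.0000
```

View pics/w2.png

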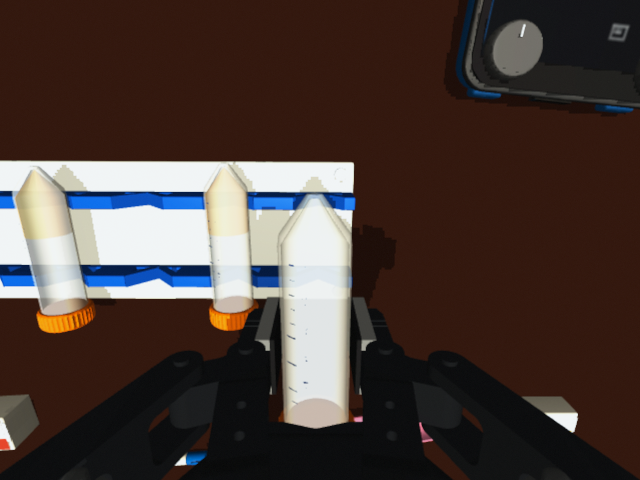

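>>> {"name": "play_rows", "arguments": {
  "series": [
    {"dx": 0.09, "dy": 0, "dz": 3.44, "rx": 0, "ry": 0, "rz": 0, "jaw": 1},
    {"dx": 0.09, "dy": 0, "dz": 3.44, "rx": 0, "ry": 0, "rz": 0, "jaw": 1},
    {"dx": 0.09, "dy": 0, "dz": 3.44, "rx": 0, "ry": 0, "rz": 0, "jaw": 1},
    {"dx": 0, "dy": 0, "dz": 0.2, "rx": 0, "ry": 0, "rz": 0, "jaw": 1},
    {"dx": 0, "dy": 0, "dz": 0, "rx": 0, "ry": 0, "rz": 0, "jaw": 1},
    {"dx": 0, "dy": 0, "dz": 0, "rx": 0, "ry": 0, "rz": 0, "jaw": 0.45},
    {"dx": 0, "dy": 0, "dz": 0, "rx": 0, "ry": 0, "rz": 0, "jaw": 0.45},
    {"dx": 0, "dy": 0, "dz": 0, "rx": 0, "ry": 0, "rz": 0, "jaw": 0.45},
    {"dx": 0, "dy": 0, "dz": 0, "rx": 0, "ry": 0, "rz": 0, "jaw": 0.45},
    {"dx": 0, "dy": 0, "dz": -3.3, "rx": 0, "ry": 0, "rz": 0, "jaw": 0.45},
    {"dx": 0, "dy": 0, "dz": -3.3, "rx": 0, "ry": 0, "rz": 0, "jaw": 0.45},
    {"dx": 0, "dy": 0, "dz": -3.3, "rx": 0, "ry": 0, "rz": 0, "jaw": 0.45},
    {"dx": 0, "dy": 0, "dz": -2.0, "rx": 0, "ry": 0, "rz": 0, "jaw": 0.45}
  ]
}}

```text
time: 6.3
tcp_pos: [0.5795, -0.1733, 0.1438]
tcp_rot: [3.141, 0.022, 0.003]
ft_force: [-0.4, -0.1, -0.9]
gripper_width: 0.047
grasp_force: 0.0
```

```bash
python3 - <<'E'
from w import *
c,P=look("w3",zmin=.04,zmax=.06)
plan([(.485,.378,.14,1.585),(.485,.378,.006,1.585),(.485,.378,.13,1.585),(.5755,.074,.13,.011),(.5755,.074,.025,.011)])
E
```

```text
blob px [501.  63.] 2209 zt 0.046 [ 700.3 -285.3] [29.9 30.1] 23.7 [ 95 101 103]
blob px [630.  83.] 837 zt 0.046 [ 690.1 -367.7] [29.1 12.5] 14.8 [70 75 76]
blob px [233. 245.] 4467 zt 0.048 [ 575.8 -113.8] [ 28.3 107.8] 88.6 [200 219 225]
blob px [320. 254.] 5061 zt 0.048 [ 575.1 -176.3] [ 32.1 108.7] 89.8 [191 205 218]
blob px [ 64. 256.] 5167 zt 0.049 [570.5   7.2] [ 31.6 108.5] 88.2 [167 198 214]
t 6.3 p [ 0.5805 -0.1736  0.1459] th 0.014 tilt 0.005 grip 0.0468 j [ 0.16  0.48  0.07  1.73 -0.04  0.93 -1.32] F [1.3 0.1 1.9]
-> (0.485, 0.378, 0.14, 1.585): 13 x dx 2.57 dy -4.03 dz 0.05 rz -0.1209
-> (0.485, 0.378, 0.006, 1.585): 3 x dx 0.00 dy 0.00 dz 4.47 rz -0.0000
-> (0.485, 0.378, 0.13, 1.585): 3 x dx 0.00 dy 0.00 dz -4.13 rz -0.0000
-> (0.5755, 0.074, 0.13, 0.011): 10 x dx -1.95 dy 2.93 dz -0.00 rz 0.1574
-> (0.5755, 0.074, 0.025, 0.011): 3 x dx 0.00 dy -0.00 dz 3.50 rz -0.0000
```

>>> {"name": "play_rows", "arguments": {
  "series": [
    {"dx": 2.57, "dy": -4.03, "dz": 0.05, "rx": 0, "ry": 0, "rz": -0.121, "jaw": 0.3},
    {"dx": 2.57, "dy": -4.03, "dz": 0.05, "rx": 0, "ry": 0, "rz": -0.121, "jaw": 0.3},
    {"dx": 2.57, "dy": -4.03, "dz": 0.05, "rx": 0, "ry": 0, "rz": -0.121, "jaw": 0.3},
    {"dx": 2.57, "dy": -4.03, "dz": 0.05, "rx": 0, "ry": 0, "rz": -0.121, "jaw": 0.3},
    {"dx": 2.57, "dy": -4.03, "dz": 0.05, "rx": 0, "ry": 0, "rz": -0.121, "jaw": 0.3},
    {"dx": 2.57, "dy": -4.03, "dz": 0.05, "rx": 0, "ry": 0, "rz": -0.121, "jaw": 0.3},
    {"dx": 2.57, "dy": -4.03, "dz": 0.05, "rx": 0, "ry": 0, "rz": -0.121, "jaw": 0.3},
    {"dx": 2.57, "dy": -4.03, "dz": 0.05, "rx": 0, "ry": 0, "rz": -0.121, "jaw": 0.3},
    {"dx": 2.57, "dy": -4.03, "dz": 0.05, "rx": 0, "ry": 0, "rz": -0.121, "jaw": 0.3},
    {"dx": 2.57, "dy": -4.03, "dz": 0.05, "rx": 0, "ry": 0, "rz": -0.121, "jaw": 0.3},
    {"dx": 2.57, "dy": -4.03, "dz": 0.05, "rx": 0, "ry": 0, "rz": -0.121, "jaw": 0.3},
    {"dx": 2.57, "dy": -4.03, "dz": 0.05, "rx": 0, "ry": 0, "rz": -0.121, "jaw": 0.3},
    {"dx": 2.57, "dy": -4.03, "dz": 0.05, "rx": 0, "ry": 0, "rz": -0.121, "jaw": 0.3},
    {"dx": 0, "dy": 0, "dz": 0, "rx": 0, "ry": 0, "rz": 0, "jaw": 0.3},
    {"dx": 0, "dy": 0, "dz": 0, "rx": 0, "ry": 0, "rz": 0, "jaw": 0.3}
  ]
}}

```text
time: 8.22
tcp_pos: [0.4835, 0.3776, 0.1351]
tcp_rot: [2.204, 2.238, -0.001]
ft_force: [0.2, -0.4, -0.1]
gripper_width: 0.0595
grasp_force: 0.0
```

```bash
python3 - <<'E'
from w import *
c,P=look("w4")
plan([(.485,.378,.006,1.585)])
E
```

```text
blob px [563.  42.] 13312 zt 0.051 [642.  512.2] [38.5 92.7] 76.2 [196 181 114]
blob px [554. 278.] 38098 zt 0.060 [636.  348.9] [139.1 190.4] 13.4 [217 207 123]
blob px [318. 241.] 5504 zt 0.031 [486.3 380.7] [ 33.5 113.7] 0.3 [205 230 243]
blob px [451. 201.] 2659 zt 0.072 [571.4 415.5] [24.4 24.2] 19.8 [173 203 217]
blob px [200. 331.] 3968 zt 0.058 [399.3 284.9] [90.4 59.9] 82.2 [140 163 144]
blob px [620. 433.] 1537 zt 0.047 [752.2 211.8] [24.9  6.9] 27.8 [198 206 209]
blob px [169. 440.] 414 zt 0.058 [370.9 227.6] [21.5 19.4] 88.2 [144 178 102]
t 8.3 p [0.4841 0.3771 0.1351] th 1.585 tilt 0.001 grip 0.0600 j [-0.49  0.54 -0.39  1.69  0.24  0.96 -0.95] F [ 0.  -0.3 -0.1]
-> (0.485, 0.378, 0.006, 1.585): 3 x dx 0.03 dy 0.03 dz 4.30 rz -0.0001
```

>>> {"name": "play_rows", "arguments": {
  "series": [
    {"dx": 0.36, "dy": 0.2, "dz": 4.3, "rx": 0, "ry": 0, "rz": 0.01, "jaw": 0.3},
    {"dx": 0, "dy": 0, "dz": 4.3, "rx": 0, "ry": 0, "rz": 0, "jaw": 0.3},
    {"dx": 0, "dy": 0, "dz": 4.2, "rx": 0, "ry": 0, "rz": 0, "jaw": 0.3},
    {"dx": 0, "dy": 0, "dz": 0, "rx": 0, "ry": 0, "rz": 0, "jaw": 0.3},
    {"dx": 0, "dy": 0, "dz": 0, "rx": 0, "ry": 0, "rz": 0, "jaw": 1},
    {"dx": 0, "dy": 0, "dz": 0, "rx": 0, "ry": 0, "rz": 0, "jaw": 1},
    {"dx": 0, "dy": 0, "dz": 0, "rx": 0, "ry": 0, "rz": 0, "jaw": 1},
    {"dx": 0, "dy": 0, "dz": 0, "rx": 0, "ry": 0, "rz": 0, "jaw": 1},
    {"dx": 0, "dy": 0, "dz": 0, "rx": 0, "ry": 0, "rz": 0, "jaw": 1},
    {"dx": 0, "dy": 0, "dz": -4.2, "rx": 0, "ry": 0, "rz": 0, "jaw": 1},
    {"dx": 0, "dy": 0, "dz": -4.2, "rx": 0, "ry": 0, "rz": 0, "jaw": 1},
    {"dx": 0, "dy": 0, "dz": -4.2, "rx": 0, "ry": 0, "rz": 0, "jaw": 1},
    {"dx": 0, "dy": 0, "dz": 0, "rx": 0, "ry": 0, "rz": 0, "jaw": 1}
  ]
}}

```text
time: 9.9
tcp_pos: [0.4868, 0.3837, 0.1379]
tcp_rot: [2.215, 2.227, 0.012]
ft_force: [0.4, -0.6, -0.6]
gripper_width: 0.0277
grasp_force: 29.9
```

```bash
python3 - <<'E'
from w import *
plan([(.578,.074,.13,.011),(.578,.074,.026,.011)])
E
```

```text
t 9.9 p [0.4868 0.3837 0.1379] th 1.577 tilt 0.008 grip 0.0277 j [-0.49  0.54 -0.39  1.68  0.24  0.96 -0.96] F [ 0.4 -0.6 -0.6]
-> (0.578, 0.074, 0.13, 0.011): 10 x dx -1.98 dy 2.98 dz 0.08 rz 0.1566
-> (0.578, 0.074, 0.026, 0.011): 3 x dx 0.00 dy -0.00 dz 3.47 rz -0.0000
```

>>> {"name": "play_rows", "arguments": {
  "series": [
    {"dx": -1.98, "dy": 2.98, "dz": 0.08, "rx": 0, "ry": 0, "rz": 0.157, "jaw": 1},
    {"dx": -1.98, "dy": 2.98, "dz": 0.08, "rx": 0, "ry": 0, "rz": 0.157, "jaw": 1},
    {"dx": -1.98, "dy": 2.98, "dz": 0.08, "rx": 0, "ry": 0, "rz": 0.157, "jaw": 1},
    {"dx": -1.98, "dy": 2.98, "dz": 0.08, "rx": 0, "ry": 0, "rz": 0.157, "jaw": 1},
    {"dx": -1.98, "dy": 2.98, "dz": 0.08, "rx": 0, "ry": 0, "rz": 0.157, "jaw": 1},
    {"dx": -1.98, "dy": 2.98, "dz": 0.08, "rx": 0, "ry": 0, "rz": 0.157, "jaw": 1},
    {"dx": -1.98, "dy": 2.98, "dz": 0.08, "rx": 0, "ry": 0, "rz": 0.157, "jaw": 1},
    {"dx": -1.98, "dy": 2.98, "dz": 0.08, "rx": 0, "ry": 0, "rz": 0.157, "jaw": 1},
    {"dx": -1.98, "dy": 2.98, "dz": 0.08, "rx": 0, "ry": 0, "rz": 0.157, "jaw": 1},
    {"dx": -1.98, "dy": 2.98, "dz": 0.08, "rx": 0, "ry": 0, "rz": 0.156, "jaw": 1},
    {"dx": 0, "dy": 0, "dz": 0, "rx": 0, "ry": 0, "rz": 0, "jaw": 1},
    {"dx": 0, "dy": 0, "dz": 0, "rx": 0, "ry": 0, "rz": 0, "jaw": 1}
  ]
}}

```text
time: 11.4
tcp_pos: [0.5753, 0.0729, 0.1253]
tcp_rot: [-3.141, -0.015, -0.0]
ft_force: [0.2, 0.7, 0.3]
gripper_width: 0.0276
grasp_force: 29.8
```

```bash
python3 - <<'E'
from w import *
plan([(.577,.074,.026,.011)])
E
```

```text
t 11.4 p [0.5753 0.0729 0.1253] th 0.009 tilt 0.000 grip 0.0276 j [-0.24  0.47  0.04  1.81 -0.02  0.86 -1.76] F [0.2 0.7 0.3]
-> (0.577, 0.074, 0.026, 0.011): 3 x dx 0.06 dy -0.04 dz 3.31 rz -0.0005
```

Next come the lowering, release and retreat, then a plan to the carton.

>>> {"name": "play_rows", "arguments": {
  "series": [
    {"dx": 0.06, "dy": -0.04, "dz": 3.3, "rx": 0, "ry": 0, "rz": 0, "jaw": 1},
    {"dx": 0.06, "dy": -0.04, "dz": 3.3, "rx": 0, "ry": 0, "rz": 0, "jaw": 1},
    {"dx": 0.06, "dy": -0.04, "dz": 3.3, "rx": 0, "ry": 0, "rz": 0, "jaw": 1},
    {"dx": 0, "dy": 0, "dz": 0, "rx": 0, "ry": 0, "rz": 0, "jaw": 1},
    {"dx": 0, "dy": 0, "dz": 0, "rx": 0, "ry": 0, "rz": 0, "jaw": 1},
    {"dx": 0, "dy": 0, "dz": 0, "rx": 0, "ry": 0, "rz": 0, "jaw": 0.45},
    {"dx": 0, "dy": 0, "dz": 0, "rx": 0, "ry": 0, "rz": 0, "jaw": 0.45},
    {"dx": 0, "dy": 0, "dz": 0, "rx": 0, "ry": 0, "rz": 0, "jaw": 0.45},
    {"dx": 0, "dy": 0, "dz": 0, "rx": 0, "ry": 0, "rz": 0, "jaw": 0.45},
    {"dx": 0, "dy": 0, "dz": -3.3, "rx": 0, "ry": 0, "rz": 0, "jaw": 0.45},
    {"dx": 0, "dy": 0, "dz": -3.3, "rx": 0, "ry": 0, "rz": 0, "jaw": 0.45},
    {"dx": 0, "dy": 0, "dz": -3.3, "rx": 0, "ry": 0, "rz": 0, "jaw": 0.45},
    {"dx": 0, "dy": 0, "dz": -2.0, "rx": 0, "ry": 0, "rz": 0, "jaw": 0.45},
    {"dx": 0, "dy": 0, "dz": 0, "rx": 0, "ry": 0, "rz": 0, "jaw": 0}
  ]
}}

```text
time: 13.15
tcp_pos: [0.5782, 0.0736, 0.147]
tcp_rot: [-3.141, -0.012, -0.005]
ft_force: [0.4, -0.2, -0.8]
gripper_width: 0.0638
grasp_force: 0.0
```

```bash
python3 - <<'E'
from w import *
c,P=look("w5",zmin=.04,zmax=.06)
plan([(.397,.273,.16,1.428),(.397,.273,.016,1.428),(.397,.273,.12,1.428),(.5745,.170,.12,.011),(.5745,.170,.018,.011)])
E
```

```text
blob px [  9. 152.] 2084 zt 0.056 [655.8 276. ] [ 5.1 93. ] 85.3 [64 75 78]
blob px [318. 254.] 4929 zt 0.048 [572.9  71.1] [ 31.9 109.7] 89.6 [191 205 219]
blob px [571. 254.] 4964 zt 0.048 [ 574.3 -114.3] [ 32.7 108.9] 89.7 [168 198 213]
blob px [402. 249.] 4281 zt 0.048 [571.1  12. ] [108.6  31.2] 2.7 [196 214 222]
blob px [632. 298.] 844 zt 0.047 [ 548.6 -164.1] [56.3 11.6] 2.7 [114 168 217]
blob px [ 23. 423.] 1093 zt 0.059 [424.5 319.6] [20.1 43.7] 41.0 [158 166 166]
blob px [144. 462.] 907 zt 0.059 [389.  214.9] [24.1 52. ] 57.4 [146 160 135]
t 13.2 p [0.5774 0.0735 0.1458] th 0.008 tilt 0.001 grip 0.0708 j [-0.25  0.45  0.04  1.79 -0.02  0.91 -1.76] F [ 0.1 -0.6 -0.6]
-> (0.397, 0.273, 0.16, 1.428): 9 x dx -0.31 dy -3.24 dz -0.16 rz -0.1578
-> (0.397, 0.273, 0.016, 1.428): 4 x dx 0.00 dy 0.00 dz 3.60 rz -0.0000
-> (0.397, 0.273, 0.12, 1.428): 3 x dx 0.00 dy 0.00 dz -3.47 rz -0.0000
-> (0.5745, 0.17, 0.12, 0.011): 9 x dx 0.61 dy 2.41 dz -0.00 rz 0.1574
-> (0.5745, 0.17, 0.018, 0.011): 3 x dx 0.00 dy -0.00 dz 3.40 rz -0.0000
```

>>> {"name": "play_rows", "arguments": {
  "series": [
    {"dx": -0.31, "dy": -3.24, "dz": -0.16, "rx": 0, "ry": 0, "rz": -0.158, "jaw": 0},
    {"dx": -0.31, "dy": -3.24, "dz": -0.16, "rx": 0, "ry": 0, "rz": -0.158, "jaw": 0},
    {"dx": -0.31, "dy": -3.24, "dz": -0.16, "rx": 0, "ry": 0, "rz": -0.158, "jaw": 0},
    {"dx": -0.31, "dy": -3.24, "dz": -0.16, "rx": 0, "ry": 0, "rz": -0.158, "jaw": 0},
    {"dx": -0.31, "dy": -3.24, "dz": -0.16, "rx": 0, "ry": 0, "rz": -0.158, "jaw": 0},
    {"dx": -0.31, "dy": -3.24, "dz": -0.16, "rx": 0, "ry": 0, "rz": -0.158, "jaw": 0},
    {"dx": -0.31, "dy": -3.24, "dz": -0.16, "rx": 0, "ry": 0, "rz": -0.158, "jaw": 0},
    {"dx": -0.31, "dy": -3.24, "dz": -0.16, "rx": 0, "ry": 0, "rz": -0.158, "jaw": 0},
    {"dx": -0.31, "dy": -3.24, "dz": -0.16, "rx": 0, "ry": 0, "rz": -0.158, "jaw": 0},
    {"dx": 0, "dy": 0, "dz": 0, "rx": 0, "ry": 0, "rz": 0, "jaw": 0},
    {"dx": 0, "dy": 0, "dz": 0, "rx": 0, "ry": 0, "rz": 0, "jaw": 0}
  ]
}}

```text
time: 14.58
tcp_pos: [0.397, 0.2726, 0.1592]
tcp_rot: [2.374, 2.057, -0.001]
ft_force: [0.3, 0.2, -0.7]
gripper_width: 0.0852
grasp_force: 0.0
```

```bash
python3 - <<'E'
from w import *
c,P=look("w6")
plan([(.397,.273,.016,1.428)])
E
```

```text
blob px [538.  10.] 1153 zt 0.050 [567.1 404.8] [ 5.4 20.3] 67.0 [ 64  96 115]
blob px [602. 107.] 13070 zt 0.069 [593.8 322.4] [47.5 93. ] 4.4 [108 115 103]
blob px [316. 240.] 13055 zt 0.058 [397.1 271.7] [115.6  60.2] 82.1 [188 207 178]
blob px [343. 380.] 3190 zt 0.030 [402.7 126.2] [34.3 83.1] 4.6 [182 195 231]
blob px [518. 468.] 931 zt 0.045 [554.4  20.8] [13.7 44.1] 83.5 [240 240 237]
t 14.6 p [0.3973 0.2726 0.1593] th 1.427 tilt 0.001 grip 0.0852 j [-0.41  0.32 -0.38  1.98  0.15  0.87 -1.01] F [ 0.5  0.3 -0.4]
-> (0.397, 0.273, 0.016, 1.428): 4 x dx 0.01 dy -0.01 dz 3.58 rz -0.0002
```

>>> {"name": "play_rows", "arguments": {
  "series": [
    {"dx": 0, "dy": 0, "dz": 3.58, "rx": 0, "ry": 0, "rz": 0, "jaw": 0},
    {"dx": 0, "dy": 0, "dz": 3.58, "rx": 0, "ry": 0, "rz": 0, "jaw": 0},
    {"dx": 0, "dy": 0, "dz": 3.58, "rx": 0, "ry": 0, "rz": 0, "jaw": 0},
    {"dx": 0, "dy": 0, "dz": 3.58, "rx": 0, "ry": 0, "rz": 0, "jaw": 0},
    {"dx": 0, "dy": 0, "dz": 0, "rx": 0, "ry": 0, "rz": 0, "jaw": 0},
    {"dx": 0, "dy": 0, "dz": 0, "rx": 0, "ry": 0, "rz": 0, "jaw": 1},
    {"dx": 0, "dy": 0, "dz": 0, "rx": 0, "ry": 0, "rz": 0, "jaw": 1},
    {"dx": 0, "dy": 0, "dz": 0, "rx": 0, "ry": 0, "rz": 0, "jaw": 1},
    {"dx": 0, "dy": 0, "dz": 0, "rx": 0, "ry": 0, "rz": 0, "jaw": 1},
    {"dx": 0, "dy": 0, "dz": 0, "rx": 0, "ry": 0, "rz": 0, "jaw": 1},
    {"dx": 0, "dy": 0, "dz": -3.5, "rx": 0, "ry": 0, "rz": 0, "jaw": 1},
    {"dx": 0, "dy": 0, "dz": -3.5, "rx": 0, "ry": 0, "rz": 0, "jaw": 1},
    {"dx": 0, "dy": 0, "dz": -3.5, "rx": 0, "ry": 0, "rz": 0, "jaw": 1},
    {"dx": 0, "dy": 0, "dz": 0, "rx": 0, "ry": 0, "rz": 0, "jaw": 1}
  ],
  "squeeze": 60
}}

```text
time: 16.38
tcp_pos: [0.3981, 0.2742, 0.1245]
tcp_rot: [2.373, 2.058, 0.009]
ft_force: [0.2, -0.0, -2.9]
gripper_width: 0.0597
grasp_force: 66.2
```

```bash
python3 - <<'E'
from w import *
plan([(.5745,.171,.12,.011),(.5745,.171,.018,.011)])
E
```

```text
t 16.4 p [0.3981 0.2742 0.1245] th 1.429 tilt 0.006 grip 0.0597 j [-0.41  0.36 -0.38  2.02  0.19  0.79 -1.05] F [ 0.2 -0.  -2.9]
-> (0.5745, 0.171, 0.12, 0.011): 9 x dx 0.59 dy 2.40 dz 0.05 rz 0.1576
-> (0.5745, 0.171, 0.018, 0.011): 3 x dx 0.00 dy -0.00 dz 3.40 rz -0.0000
```

>>> {"name": "play_rows", "arguments": {
  "series": [
    {"dx": 0.59, "dy": 2.4, "dz": 0.05, "rx": 0, "ry": 0, "rz": 0.158, "jaw": 1},
    {"dx": 0.59, "dy": 2.4, "dz": 0.05, "rx": 0, "ry": 0, "rz": 0.158, "jaw": 1},
    {"dx": 0.59, "dy": 2.4, "dz": 0.05, "rx": 0, "ry": 0, "rz": 0.158, "jaw": 1},
    {"dx": 0.59, "dy": 2.4, "dz": 0.05, "rx": 0, "ry": 0, "rz": 0.158, "jaw": 1},
    {"dx": 0.59, "dy": 2.4, "dz": 0.05, "rx": 0, "ry": 0, "rz": 0.158, "jaw": 1},
    {"dx": 0.59, "dy": 2.4, "dz": 0.05, "rx": 0, "ry": 0, "rz": 0.158, "jaw": 1},
    {"dx": 0.59, "dy": 2.4, "dz": 0.05, "rx": 0, "ry": 0, "rz": 0.158, "jaw": 1},
    {"dx": 0.59, "dy": 2.4, "dz": 0.05, "rx": 0, "ry": 0, "rz": 0.158, "jaw": 1},
    {"dx": 0.59, "dy": 2.4, "dz": 0.05, "rx": 0, "ry": 0, "rz": 0.158, "jaw": 1},
    {"dx": 0, "dy": 0, "dz": 0, "rx": 0, "ry": 0, "rz": 0, "jaw": 1},
    {"dx": 0, "dy": 0, "dz": 0, "rx": 0, "ry": 0, "rz": 0, "jaw": 1}
  ]
}}

```text
time: 17.75
tcp_pos: [0.572, 0.1699, 0.1165]
tcp_rot: [3.142, 0.016, -0.002]
ft_force: [-1.4, 1.0, -2.5]
gripper_width: 0.0594
grasp_force: 66.0
```

```bash
python3 - <<'E'
from w import *
plan([(.5745,.171,.018,.011),(.5745,.171,.15,.011),(.583,.332,.15,.011),(.583,.332,.03,.011)])
E
```

```text
t 17.8 p [0.572  0.1699 0.1165] th 0.010 tilt 0.001 grip 0.0594 j [-0.4   0.5   0.03  1.78 -0.02  0.86 -1.92] F [-1.4  1.  -2.5]
-> (0.5745, 0.171, 0.018, 0.011): 3 x dx 0.08 dy -0.03 dz 3.28 rz -0.0003
-> (0.5745, 0.171, 0.15, 0.011): 3 x dx 0.00 dy -0.00 dz -4.40 rz -0.0000
-> (0.583, 0.332, 0.15, 0.011): 4 x dx 0.26 dy -4.02 dz -0.00 rz -0.0000
-> (0.583, 0.332, 0.03, 0.011): 3 x dx 0.00 dy -0.00 dz 4.00 rz -0.0000
```

>>> {"name": "play_rows", "arguments": {
  "series": [
    {"dx": 0.08, "dy": -0.03, "dz": 3.28, "rx": 0, "ry": 0, "rz": 0, "jaw": 1},
    {"dx": 0.08, "dy": -0.03, "dz": 3.28, "rx": 0, "ry": 0, "rz": 0, "jaw": 1},
    {"dx": 0.08, "dy": -0.03, "dz": 3.28, "rx": 0, "ry": 0, "rz": 0, "jaw": 1},
    {"dx": 0, "dy": 0, "dz": 0.1, "rx": 0, "ry": 0, "rz": 0, "jaw": 1},
    {"dx": 0, "dy": 0, "dz": 0, "rx": 0, "ry": 0, "rz": 0, "jaw": 1},
    {"dx": 0, "dy": 0, "dz": 0, "rx": 0, "ry": 0, "rz": 0, "jaw": 0.1},
    {"dx": 0, "dy": 0, "dz": 0, "rx": 0, "ry": 0, "rz": 0, "jaw": 0.1},
    {"dx": 0, "dy": 0, "dz": 0, "rx": 0, "ry": 0, "rz": 0, "jaw": 0.1},
    {"dx": 0, "dy": 0, "dz": -4.5, "rx": 0, "ry": 0, "rz": 0, "jaw": 0.1},
    {"dx": 0, "dy": 0, "dz": -4.5, "rx": 0, "ry": 0, "rz": 0, "jaw": 0.1},
    {"dx": 0, "dy": 0, "dz": -4.5, "rx": 0, "ry": 0, "rz": 0, "jaw": 0.1},
    {"dx": 0.26, "dy": -4.02, "dz": 0, "rx": 0, "ry": 0, "rz": 0, "jaw": 0.3},
    {"dx": 0.26, "dy": -4.02, "dz": 0, "rx": 0, "ry": 0, "rz": 0, "jaw": 0.3},
    {"dx": 0.26, "dy": -4.02, "dz": 0, "rx": 0, "ry": 0, "rz": 0, "jaw": 0.3},
    {"dx": 0.26, "dy": -4.02, "dz": 0, "rx": 0, "ry": 0, "rz": 0, "jaw": 0.3},
    {"dx": 0, "dy": 0, "dz": 0, "rx": 0, "ry": 0, "rz": 0, "jaw": 0.3},
    {"dx": 0, "dy": 0, "dz": 0, "rx": 0, "ry": 0, "rz": 0, "jaw": 0.3}
  ]
}}

```text
time: 19.88
tcp_pos: [0.5843, 0.3304, 0.1525]
tcp_rot: [3.141, 0.012, -0.0]
ft_force: [-0.0, 0.3, -0.4]
gripper_width: 0.0598
grasp_force: 0.0
```

```bash
python3 - <<'E'
from w import *
c,P=look("w7")
plan([(.583,.332,.15,.011),(.583,.332,.03,.011),(.583,.332,.15,.011),(.621,-.3235,.15,.011)])
E
```

```text
blob px [ 49. 120.] 22109 zt 0.066 [692. 503.] [ 45.2 100.9] 71.7 [133 111  69]
blob px [275. 101.] 55559 zt 0.061 [676.5 357.2] [165.8 125.8] 87.0 [231 201 138]
blob px [524.  10.] 1411 zt 0.049 [738.4 193.4] [28.6  5.4] 80.9 [137 143 144]
blob px [575.  77.] 5935 zt 0.019 [701.1 145.5] [58.6 59. ] 16.4 [ 98 214 216]
blob px [526. 256.] 17812 zt 0.058 [571.7 172. ] [116.3  62.2] 0.4 [166 181 149]
blob px [622. 271.] 3316 zt 0.043 [564.7  90.8] [94.9 18.4] 5.7 [131 132 137]
blob px [314. 248.] 1744 zt 0.072 [582.5 332.1] [23.8 23.9] 50.8 [144 180 189]
blob px [202. 260.] 2153 zt 0.072 [571.6 415.1] [24.1 24. ] 25.1 [136 165 183]
t 19.9 p [0.5846 0.3297 0.1527] th 0.006 tilt 0.001 grip 0.0594 j [-0.61  0.57  0.03  1.54 -0.02  1.03 -2.14] F [-0.9 -0.8 -0.1]
-> (0.583, 0.332, 0.15, 0.011): 1 x dx -0.16 dy -0.23 dz 0.27 rz -0.0046
-> (0.583, 0.332, 0.03, 0.011): 3 x dx 0.00 dy -0.00 dz 4.00 rz -0.0000
-> (0.583, 0.332, 0.15, 0.011): 3 x dx 0.00 dy -0.00 dz -4.00 rz -0.0000
-> (0.621, -0.3235, 0.15, 0.011): 15 x dx 0.21 dy 4.37 dz -0.00 rz -0.0000
```

View pics/w7.png

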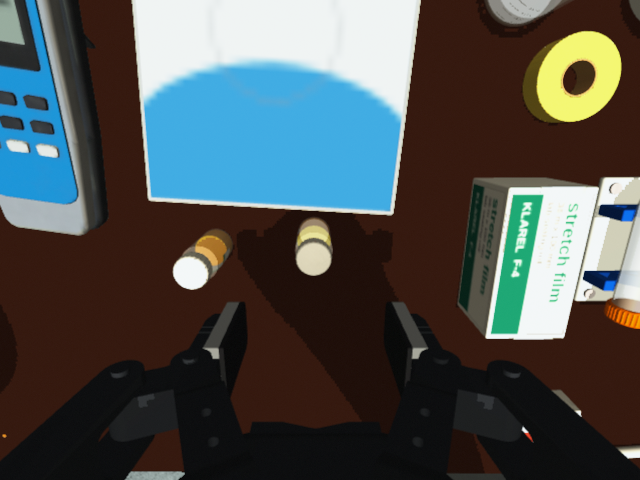

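>>> {"name": "play_rows", "arguments": {
  "series": [
    {"dx": -0.2, "dy": -0.23, "dz": 0.2, "rx": 0, "ry": 0, "rz": 0, "jaw": 0.3},
    {"dx": 0, "dy": 0, "dz": 4.3, "rx": 0, "ry": 0, "rz": 0, "jaw": 0.3},
    {"dx": 0, "dy": 0, "dz": 4.3, "rx": 0, "ry": 0, "rz": 0, "jaw": 0.3},
    {"dx": 0, "dy": 0, "dz": 4.2, "rx": 0, "ry": 0, "rz": 0, "jaw": 0.3},
    {"dx": 0, "dy": 0, "dz": 0, "rx": 0, "ry": 0, "rz": 0, "jaw": 0.3},
    {"dx": 0, "dy": 0, "dz": 0, "rx": 0, "ry": 0, "rz": 0, "jaw": 1},
    {"dx": 0, "dy": 0, "dz": 0, "rx": 0, "ry": 0, "rz": 0, "jaw": 1},
    {"dx": 0, "dy": 0, "dz": 0, "rx": 0, "ry": 0, "rz": 0, "jaw": 1},
    {"dx": 0, "dy": 0, "dz": 0, "rx": 0, "ry": 0, "rz": 0, "jaw": 1},
    {"dx": 0, "dy": 0, "dz": 0, "rx": 0, "ry": 0, "rz": 0, "jaw": 1},
    {"dx": 0, "dy": 0, "dz": -4, "rx": 0, "ry": 0, "rz": 0, "jaw": 1},
    {"dx": 0, "dy": 0, "dz": -4, "rx": 0, "ry": 0, "rz": 0, "jaw": 1},
    {"dx": 0, "dy": 0, "dz": -4, "rx": 0, "ry": 0, "rz": 0, "jaw": 1},
    {"dx": 0, "dy": 0, "dz": 0, "rx": 0, "ry": 0, "rz": 0, "jaw": 1}
  ],
  "squeeze": 30
}}

```text
time: 21.68
tcp_pos: [0.5845, 0.3349, 0.1476]
tcp_rot: [-3.137, -0.012, -0.011]
ft_force: [0.7, 0.3, -0.9]
gripper_width: 0.026
grasp_force: 29.7
```

```bash
python3 - <<'E'
from w import *
plan([(.621,-.3235,.145,.011)],vmax=4.2)
E
```

```text
t 21.7 p [0.5845 0.3349 0.1476] th 0.008 tilt 0.008 grip 0.0260 j [-0.62  0.58  0.03  1.55 -0.02  1.01 -2.15] F [ 0.7  0.3 -0.9]
-> (0.621, -0.3235, 0.145, 0.011): 16 x dx 0.19 dy 4.12 dz 0.02 rz -0.0002
```

>>> {"name": "play_rows", "arguments": {
  "series": [
    {"dx": 0.19, "dy": 4.12, "dz": 0.02, "rx": 0, "ry": 0, "rz": 0, "jaw": 1},
    {"dx": 0.19, "dy": 4.12, "dz": 0.02, "rx": 0, "ry": 0, "rz": 0, "jaw": 1},
    {"dx": 0.19, "dy": 4.12, "dz": 0.02, "rx": 0, "ry": 0, "rz": 0, "jaw": 1},
    {"dx": 0.19, "dy": 4.12, "dz": 0.02, "rx": 0, "ry": 0, "rz": 0, "jaw": 1},
    {"dx": 0.19, "dy": 4.12, "dz": 0.02, "rx": 0, "ry": 0, "rz": 0, "jaw": 1},
    {"dx": 0.19, "dy": 4.12, "dz": 0.02, "rx": 0, "ry": 0, "rz": 0, "jaw": 1},
    {"dx": 0.19, "dy": 4.12, "dz": 0.02, "rx": 0, "ry": 0, "rz": 0, "jaw": 1},
    {"dx": 0.19, "dy": 4.12, "dz": 0.02, "rx": 0, "ry": 0, "rz": 0, "jaw": 1},
    {"dx": 0.19, "dy": 4.12, "dz": 0.02, "rx": 0, "ry": 0, "rz": 0, "jaw": 1},
    {"dx": 0.19, "dy": 4.12, "dz": 0.02, "rx": 0, "ry": 0, "rz": 0, "jaw": 1},
    {"dx": 0.19, "dy": 4.12, "dz": 0.02, "rx": 0, "ry": 0, "rz": 0, "jaw": 1},
    {"dx": 0.19, "dy": 4.12, "dz": 0.02, "rx": 0, "ry": 0, "rz": 0, "jaw": 1},
    {"dx": 0.19, "dy": 4.12, "dz": 0.02, "rx": 0, "ry": 0, "rz": 0, "jaw": 1},
    {"dx": 0.19, "dy": 4.12, "dz": 0.02, "rx": 0, "ry": 0, "rz": 0, "jaw": 1},
    {"dx": 0.19, "dy": 4.12, "dz": 0.02, "rx": 0, "ry": 0, "rz": 0, "jaw": 1},
    {"dx": 0.19, "dy": 4.12, "dz": 0.02, "rx": 0, "ry": 0, "rz": 0, "jaw": 1},
    {"dx": 0, "dy": 0, "dz": 0, "rx": 0, "ry": 0, "rz": 0, "jaw": 1},
    {"dx": 0, "dy": 0, "dz": 0, "rx": 0, "ry": 0, "rz": 0, "jaw": 1}
  ]
}}

```text
time: 23.92
tcp_pos: [0.6176, -0.3246, 0.139]
tcp_rot: [-3.14, -0.012, 0.001]
ft_force: [0.1, -0.0, -0.8]
gripper_width: 0.0262
grasp_force: 29.7
```

```bash
python3 - <<'E'
from w import *
c,P=look("w8",zmin=.02,zmax=.06)
q=P[(P[...,2]>.02)&(P[...,2]<.048)&(P[...,0]>.66)]
for y0 in(-.38,-.35,-.32,-.29): k=q[abs(q[:,1]-y0)<.005]; print(y0,np.percentile(k[:,0],[0,1,5]).round(4) if len(k) else 0)
plan([(.621,-.3235,.025,.011),(.621,-.3235,.15,.011)])
E
```

```text
blob px [335.  80.] 35977 zt 0.043 [ 726.2 -334.5] [141.  102.7] 85.3 [58 57 57]
blob px [ 79. 298.] 15089 zt 0.048 [ 577.  -146.1] [114.6  95.3] 0.5 [197 207 206]
blob px [187. 464.] 535 zt 0.034 [ 404.2 -206.8] [12.4 41.6] 38.5 [203 178 244]
-0.38 [0.6712 0.6726 0.6781]
-0.35 [0.6736 0.6751 0.6799]
-0.32 [0.6761 0.6775 0.6822]
-0.29 [0.6785 0.6799 0.6846]
t 24.0 p [ 0.6179 -0.3238  0.1391] th 0.009 tilt 0.001 grip 0.0264 j [ 0.35  0.63  0.09  1.48 -0.06  1.03 -1.11] F [-1.3  0.2 -0.8]
-> (0.621, -0.3235, 0.025, 0.011): 3 x dx 0.10 dy -0.01 dz 3.80 rz -0.0006
-> (0.621, -0.3235, 0.15, 0.011): 3 x dx 0.00 dy -0.00 dz -4.17 rz -0.0000
```

>>> {"name": "play_rows", "arguments": {
  "series": [
    {"dx": 0.13, "dy": 0.05, "dz": 4, "rx": 0, "ry": 0, "rz": 0, "jaw": 1},
    {"dx": 0.13, "dy": 0.05, "dz": 4, "rx": 0, "ry": 0, "rz": 0, "jaw": 1},
    {"dx": 0.13, "dy": 0.05, "dz": 3, "rx": 0, "ry": 0, "rz": 0, "jaw": 1},
    {"dx": 0, "dy": 0, "dz": 0.5, "rx": 0, "ry": 0, "rz": 0, "jaw": 1},
    {"dx": 0, "dy": 0, "dz": 0.1, "rx": 0, "ry": 0, "rz": 0, "jaw": 1},
    {"dx": 0, "dy": 0, "dz": 0, "rx": 0, "ry": 0, "rz": 0, "jaw": 1},
    {"dx": 0, "dy": 0, "dz": 0, "rx": 0, "ry": 0, "rz": 0, "jaw": 1}
  ]
}}

```text
time: 24.85
tcp_pos: [0.6222, -0.3263, 0.0239]
tcp_rot: [-3.141, -0.013, -0.001]
ft_force: [0.5, 1.0, 1.9]
gripper_width: 0.0261
grasp_force: 29.7
```

>>> {"name": "play_rows", "arguments": {
  "series": [
    {"dx": 0, "dy": 0, "dz": 0, "rx": 0, "ry": 0, "rz": 0, "jaw": 0.4},
    {"dx": 0, "dy": 0, "dz": 0, "rx": 0, "ry": 0, "rz": 0, "jaw": 0.4},
    {"dx": 0, "dy": 0, "dz": 0, "rx": 0, "ry": 0, "rz": 0, "jaw": 0.4},
    {"dx": 0, "dy": 0, "dz": 0, "rx": 0, "ry": 0, "rz": 0, "jaw": 0.4},
    {"dx": 0, "dy": 0, "dz": -4, "rx": 0, "ry": 0, "rz": 0, "jaw": 0.4},
    {"dx": 0, "dy": 0, "dz": -4, "rx": 0, "ry": 0, "rz": 0, "jaw": 0.4},
    {"dx": 0, "dy": 0, "dz": -4, "rx": 0, "ry": 0, "rz": 0, "jaw": 0.4},
    {"dx": 0, "dy": 0, "dz": 0, "rx": 0, "ry": 0, "rz": 0, "jaw": 0.4}
  ]
}}

```text
time: 25.85
tcp_pos: [0.6237, -0.3281, 0.1476]
tcp_rot: [3.139, 0.012, 0.01]
ft_force: [-0.7, -0.1, -0.3]
gripper_width: 0.0514
grasp_force: 0.0
```

```bash
python3 - <<'E'
from w import *
c,P=look("w9",zmin=.05,zmax=.1)
c=capture("top"); P=cloud(c); Z=P[...,2]
for n,(u,v) in dict(strip=(480,323),cover=(274,315)).items():
    b=np.zeros(Z.shape,bool); b[v-25:v+20,u-35:u+35]=1; q=P[b&(Z>.012)&(Z<.05)]; r=cv2.minAreaRect((q[:,:2]*1000).astype(np.float32)); print(n,r)
plan([(.4125,-.369,.13,1.58),(.4125,-.369,.005,1.58),(.4125,-.369,.13,1.58),(.6868,-.0488,.13,1.581),(.6868,-.0488,.008,1.581)])
E
```

```text
blob px [313. 257.] 1386 zt 0.072 [ 621.5 -325.6] [24.  23.9] 62.2 [197 221 226]
strip ((417.64697265625, -286.99566650390625), (5.2115254402160645, 3.664520502090454), 23.736574172973633)
cover ((403.0202941894531, 126.62773132324219), (34.517356872558594, 81.74008178710938), 5.150023937225342)
t 25.9 p [ 0.6217 -0.327   0.1437] th 0.008 tilt 0.000 grip 0.0515 j [ 0.35  0.63  0.09  1.47 -0.06  1.05 -1.11] F [-1.   0.6 -0.3]
-> (0.4125, -0.369, 0.13, 1.58): 10 x dx -2.06 dy -1.17 dz 0.14 rz -0.1572
-> (0.4125, -0.369, 0.005, 1.58): 3 x dx 0.00 dy 0.00 dz 4.17 rz -0.0000
-> (0.4125, -0.369, 0.13, 1.58): 3 x dx 0.00 dy 0.00 dz -4.17 rz -0.0000
-> (0.6868, -0.0488, 0.13, 1.581): 10 x dx 3.18 dy 2.77 dz -0.00 rz -0.0001
-> (0.6868, -0.0488, 0.008, 1.581): 3 x dx 0.00 dy 0.00 dz 4.07 rz -0.0000
```

>>> {"name": "play_rows", "arguments": {
  "series": [
    {"dx": -2.06, "dy": -1.17, "dz": 0.14, "rx": 0, "ry": 0, "rz": -0.157, "jaw": 0.3},
    {"dx": -2.06, "dy": -1.17, "dz": 0.14, "rx": 0, "ry": 0, "rz": -0.157, "jaw": 0.3},
    {"dx": -2.06, "dy": -1.17, "dz": 0.14, "rx": 0, "ry": 0, "rz": -0.157, "jaw": 0.3},
    {"dx": -2.06, "dy": -1.17, "dz": 0.14, "rx": 0, "ry": 0, "rz": -0.157, "jaw": 0.3},
    {"dx": -2.06, "dy": -1.17, "dz": 0.14, "rx": 0, "ry": 0, "rz": -0.157, "jaw": 0.3},
    {"dx": -2.06, "dy": -1.17, "dz": 0.14, "rx": 0, "ry": 0, "rz": -0.157, "jaw": 0.3},
    {"dx": -2.06, "dy": -1.17, "dz": 0.14, "rx": 0, "ry": 0, "rz": -0.157, "jaw": 0.3},
    {"dx": -2.06, "dy": -1.17, "dz": 0.14, "rx": 0, "ry": 0, "rz": -0.157, "jaw": 0.3},
    {"dx": -2.06, "dy": -1.17, "dz": 0.14, "rx": 0, "ry": 0, "rz": -0.157, "jaw": 0.3},
    {"dx": -2.06, "dy": -1.17, "dz": 0.14, "rx": 0, "ry": 0, "rz": -0.157, "jaw": 0.3},
    {"dx": 0, "dy": 0, "dz": 0, "rx": 0, "ry": 0, "rz": 0, "jaw": 0.3},
    {"dx": 0, "dy": 0, "dz": 0, "rx": 0, "ry": 0, "rz": 0, "jaw": 0.3}
  ]
}}

```text
time: 27.45
tcp_pos: [0.4125, -0.3679, 0.1288]
tcp_rot: [-2.215, -2.226, -0.001]
ft_force: [0.2, 0.6, 0.4]
gripper_width: 0.0597
grasp_force: 0.0
```

```bash
python3 - <<'E'
from w import *
c,P=look("w10")
plan([(.4125,-.369,.005,1.58),(.4125,-.369,.13,1.58)])
E
```

```text
blob px [304.  69.] 6317 zt 0.030 [ 405.8 -254.5] [28.8 92.4] 11.1 [228 212 251]
blob px [613. 191.] 2180 zt 0.051 [ 612.8 -324.9] [26.3 12.4] 84.2 [113 172 195]
blob px [315. 244.] 3627 zt 0.022 [ 412.1 -369.5] [30.3 66.5] 1.3 [170 230 247]
t 27.5 p [ 0.4128 -0.3677  0.129 ] th 1.577 tilt 0.001 grip 0.0596 j [ 0.85  0.45 -0.3   1.85  0.17  0.87  0.48] F [-0.9 -0.4 -0.1]
-> (0.4125, -0.369, 0.005, 1.58): 3 x dx -0.04 dy -0.01 dz 4.13 rz -0.0011
-> (0.4125, -0.369, 0.13, 1.58): 3 x dx 0.00 dy 0.00 dz -4.17 rz -0.0000
```

>>> {"name": "play_rows", "arguments": {
  "series": [
    {"dx": -0.15, "dy": -0.05, "dz": 4.1, "rx": 0, "ry": 0, "rz": -0.01, "jaw": 0.3},
    {"dx": 0, "dy": 0, "dz": 4.1, "rx": 0, "ry": 0, "rz": 0, "jaw": 0.3},
    {"dx": 0, "dy": 0, "dz": 4.1, "rx": 0, "ry": 0, "rz": 0, "jaw": 0.3},
    {"dx": 0, "dy": 0, "dz": 0, "rx": 0, "ry": 0, "rz": 0, "jaw": 0.3},
    {"dx": 0, "dy": 0, "dz": 0, "rx": 0, "ry": 0, "rz": 0, "jaw": 1},
    {"dx": 0, "dy": 0, "dz": 0, "rx": 0, "ry": 0, "rz": 0, "jaw": 1},
    {"dx": 0, "dy": 0, "dz": 0, "rx": 0, "ry": 0, "rz": 0, "jaw": 1},
    {"dx": 0, "dy": 0, "dz": 0, "rx": 0, "ry": 0, "rz": 0, "jaw": 1},
    {"dx": 0, "dy": 0, "dz": 0, "rx": 0, "ry": 0, "rz": 0, "jaw": 1},
    {"dx": 0, "dy": 0, "dz": -4.2, "rx": 0, "ry": 0, "rz": 0, "jaw": 1},
    {"dx": 0, "dy": 0, "dz": -4.2, "rx": 0, "ry": 0, "rz": 0, "jaw": 1},
    {"dx": 0, "dy": 0, "dz": -4.2, "rx": 0, "ry": 0, "rz": 0, "jaw": 1},
    {"dx": 0, "dy": 0, "dz": 0, "rx": 0, "ry": 0, "rz": 0, "jaw": 1},
    {"dx": 0, "dy": 0, "dz": 0, "rx": 0, "ry": 0, "rz": 0, "jaw": 1}
  ]
}}

```text
time: 29.25
tcp_pos: [0.4115, -0.3705, 0.1328]
tcp_rot: [2.202, 2.239, -0.0]
ft_force: [-0.9, 0.5, -0.6]
gripper_width: 0.0294
grasp_force: 30.2
```

```bash
python3 - <<'E'
from w import *
plan([(.688,-.0488,.13,1.581),(.688,-.0488,.009,1.581)])
E
```

```text
t 29.2 p [ 0.4115 -0.3705  0.1328] th 1.587 tilt 0.001 grip 0.0294 j [ 0.86  0.45 -0.31  1.85  0.17  0.87  0.49] F [-0.9  0.5 -0.6]
-> (0.688, -0.0488, 0.13, 1.581): 10 x dx 3.18 dy 2.81 dz 0.03 rz 0.0006
-> (0.688, -0.0488, 0.009, 1.581): 3 x dx 0.00 dy 0.00 dz 4.03 rz -0.0000
```

>>> {"name": "play_rows", "arguments": {
  "series": [
    {"dx": 3.18, "dy": 2.81, "dz": 0.03, "rx": 0, "ry": 0, "rz": 0, "jaw": 1},
    {"dx": 3.18, "dy": 2.81, "dz": 0.03, "rx": 0, "ry": 0, "rz": 0, "jaw": 1},
    {"dx": 3.18, "dy": 2.81, "dz": 0.03, "rx": 0, "ry": 0, "rz": 0, "jaw": 1},
    {"dx": 3.18, "dy": 2.81, "dz": 0.03, "rx": 0, "ry": 0, "rz": 0, "jaw": 1},
    {"dx": 3.18, "dy": 2.81, "dz": 0.03, "rx": 0, "ry": 0, "rz": 0, "jaw": 1},
    {"dx": 3.18, "dy": 2.81, "dz": 0.03, "rx": 0, "ry": 0, "rz": 0, "jaw": 1},
    {"dx": 3.18, "dy": 2.81, "dz": 0.03, "rx": 0, "ry": 0, "rz": 0, "jaw": 1},
    {"dx": 3.18, "dy": 2.81, "dz": 0.03, "rx": 0, "ry": 0, "rz": 0, "jaw": 1},
    {"dx": 3.18, "dy": 2.81, "dz": 0.03, "rx": 0, "ry": 0, "rz": 0, "jaw": 1},
    {"dx": 3.18, "dy": 2.81, "dz": 0.03, "rx": 0, "ry": 0, "rz": 0, "jaw": 1},
    {"dx": 0, "dy": 0, "dz": 0, "rx": 0, "ry": 0, "rz": 0, "jaw": 1},
    {"dx": 0, "dy": 0, "dz": 0, "rx": 0, "ry": 0, "rz": 0, "jaw": 1}
  ]
}}

```text
time: 30.75
tcp_pos: [0.6864, -0.0482, 0.128]
tcp_rot: [-2.202, -2.239, 0.004]
ft_force: [-0.5, -1.4, 0.1]
gripper_width: 0.0293
grasp_force: 30.1
```

```bash
python3 - <<'E'
from w import *
plan([(.687,-.0488,.009,1.581),(.687,-.0488,.13,1.581)])
E
```

```text
t 30.8 p [ 0.6864 -0.0482  0.128 ] th 1.588 tilt 0.003 grip 0.0293 j [ 0.19  0.65 -0.32  1.49  0.22  1.04 -0.17] F [-0.5 -1.4  0.1]
-> (0.687, -0.0488, 0.009, 1.581): 3 x dx -0.02 dy 0.02 dz 3.97 rz 0.0023
-> (0.687, -0.0488, 0.13, 1.581): 3 x dx 0.00 dy 0.00 dz -4.03 rz -0.0000
```

>>> {"name": "play_rows", "arguments": {
  "series": [
    {"dx": -0.02, "dy": 0.02, "dz": 4.0, "rx": 0, "ry": 0, "rz": 0.007, "jaw": 1},
    {"dx": 0, "dy": 0, "dz": 4.0, "rx": 0, "ry": 0, "rz": 0, "jaw": 1},
    {"dx": 0, "dy": 0, "dz": 3.7, "rx": 0, "ry": 0, "rz": 0, "jaw": 1},
    {"dx": 0, "dy": 0, "dz": 0.2, "rx": 0, "ry": 0, "rz": 0, "jaw": 1},
    {"dx": 0, "dy": 0, "dz": 0.1, "rx": 0, "ry": 0, "rz": 0, "jaw": 1},
    {"dx": 0, "dy": 0, "dz": 0, "rx": 0, "ry": 0, "rz": 0, "jaw": 1},
    {"dx": 0, "dy": 0, "dz": 0, "rx": 0, "ry": 0, "rz": 0, "jaw": 0.4},
    {"dx": 0, "dy": 0, "dz": 0, "rx": 0, "ry": 0, "rz": 0, "jaw": 0.4},
    {"dx": 0, "dy": 0, "dz": 0, "rx": 0, "ry": 0, "rz": 0, "jaw": 0.4},
    {"dx": 0, "dy": 0, "dz": 0, "rx": 0, "ry": 0, "rz": 0, "jaw": 0.4},
    {"dx": 0, "dy": 0, "dz": -4, "rx": 0, "ry": 0, "rz": 0, "jaw": 0.4},
    {"dx": 0, "dy": 0, "dz": -4, "rx": 0, "ry": 0, "rz": 0, "jaw": 0.4},
    {"dx": 0, "dy": 0, "dz": -4, "rx": 0, "ry": 0, "rz": 0, "jaw": 0.4},
    {"dx": 0, "dy": 0, "dz": 0, "rx": 0, "ry": 0, "rz": 0, "jaw": 0.4}
  ]
}}

```text
time: 32.5
tcp_pos: [0.6899, -0.0476, 0.1335]
tcp_rot: [2.207, 2.229, 0.007]
ft_force: [-0.8, -0.4, -0.6]
gripper_width: 0.0511
grasp_force: 0.0
```

```bash
python3 - <<'E'
from w import *
c,P=look("w11")
plan([(.4027,.1265,.13,1.655),(.4027,.1265,.008,1.655),(.4027,.1265,.13,1.655),(.4648,-.0512,.13,1.581)])
E
```

```text
blob px [540. 105.] 30914 zt 0.113 [806.2  52.7] [ 72.8 149.9] 50.1 [97 95 84]
blob px [132. 163.] 33605 zt 0.048 [572.7 -21.6] [218.9 114.6] 88.2 [163 162 160]
blob px [455. 273.] 14069 zt 0.065 [790.6 -66.7] [42.6 96.5] 47.6 [191 170  90]
blob px [311. 240.] 3512 zt 0.022 [687.7 -47. ] [30.2 66.5] 1.0 [134 187 215]
blob px [  8. 437.] 875 zt 0.025 [ 414.8 -228.4] [10.3 52.4] 1.6 [173 145 225]
blob px [467. 473.] 610 zt 0.021 [ 838.4 -276.8] [ 3.8 49.4] 83.9 [70 40  7]
t 32.5 p [ 0.6886 -0.0478  0.1312] th 1.581 tilt 0.003 grip 0.0511 j [ 0.19  0.65 -0.32  1.49  0.22  1.04 -0.17] F [-0.3  0.4 -0.7]
-> (0.4027, 0.1265, 0.13, 1.655): 8 x dx 2.33 dy -3.48 dz 0.02 rz -0.0093
-> (0.4027, 0.1265, 0.008, 1.655): 3 x dx 0.00 dy 0.00 dz 4.07 rz -0.0000
-> (0.4027, 0.1265, 0.13, 1.655): 3 x dx 0.00 dy 0.00 dz -4.07 rz -0.0000
-> (0.4648, -0.0512, 0.13, 1.581): 5 x dx -3.62 dy 1.05 dz -0.00 rz 0.0148
```

Strip box placed at (.688,-.047), within tolerance. Next is the cover-glass box.

>>> {"name": "play_rows", "arguments": {
  "series": [
    {"dx": 2.33, "dy": -3.48, "dz": 0.02, "rx": 0, "ry": 0, "rz": -0.009, "jaw": 0.2},
    {"dx": 2.33, "dy": -3.48, "dz": 0.02, "rx": 0, "ry": 0, "rz": -0.009, "jaw": 0.2},
    {"dx": 2.33, "dy": -3.48, "dz": 0.02, "rx": 0, "ry": 0, "rz": -0.009, "jaw": 0.2},
    {"dx": 2.33, "dy": -3.48, "dz": 0.02, "rx": 0, "ry": 0, "rz": -0.009, "jaw": 0.2},
    {"dx": 2.33, "dy": -3.48, "dz": 0.02, "rx": 0, "ry": 0, "rz": -0.009, "jaw": 0.2},
    {"dx": 2.33, "dy": -3.48, "dz": 0.02, "rx": 0, "ry": 0, "rz": -0.009, "jaw": 0.2},
    {"dx": 2.33, "dy": -3.48, "dz": 0.02, "rx": 0, "ry": 0, "rz": -0.009, "jaw": 0.2},
    {"dx": 2.33, "dy": -3.48, "dz": 0.02, "rx": 0, "ry": 0, "rz": -0.009, "jaw": 0.2},
    {"dx": 0, "dy": 0, "dz": 0, "rx": 0, "ry": 0, "rz": 0, "jaw": 0.2},
    {"dx": 0, "dy": 0, "dz": 0, "rx": 0, "ry": 0, "rz": 0, "jaw": 0.2}
  ]
}}

```text
time: 33.8
tcp_pos: [0.4019, 0.1264, 0.1275]
tcp_rot: [-2.129, -2.31, 0.001]
ft_force: [0.6, 0.0, -0.4]
gripper_width: 0.0684
grasp_force: 0.0
```

```bash
python3 - <<'E'
from w import *
c,P=look("w12")
plan([(.4027,.1265,.008,1.655)])
E
```

```text
blob px [557. 209.] 16471 zt 0.058 [560.4 171.7] [93.4 60.5] 0.8 [177 193 158]
blob px [316. 245.] 5469 zt 0.030 [402.7 125.6] [34.3 82.7] 4.5 [143 162 200]
blob px [531. 336.] 8153 zt 0.048 [574.9  75.8] [114.3  33.4] 3.2 [151 150 151]
blob px [244. 384.] 853 zt 0.010 [350.7 -10.6] [  9.4 102.1] 5.5 [235 235 229]
blob px [623. 430.] 1014 zt 0.022 [686.9 -29.3] [32.  33.1] 2.4 [151 180 185]
t 33.9 p [0.4024 0.1263 0.1276] th 1.652 tilt 0.000 grip 0.0680 j [-0.05  0.28 -0.45  2.14  0.18  0.75 -0.54] F [ 0.3 -0.  -0.2]
-> (0.4027, 0.1265, 0.008, 1.655): 3 x dx 0.01 dy 0.01 dz 3.99 rz -0.0011
```

>>> {"name": "play_rows", "arguments": {
  "series": [
    {"dx": -0.07, "dy": 0, "dz": 4.0, "rx": 0, "ry": 0, "rz": 0, "jaw": 0.2},
    {"dx": 0, "dy": 0, "dz": 4.0, "rx": 0, "ry": 0, "rz": 0, "jaw": 0.2},
    {"dx": 0, "dy": 0, "dz": 4.0, "rx": 0, "ry": 0, "rz": 0, "jaw": 0.2},
    {"dx": 0, "dy": 0, "dz": 0, "rx": 0, "ry": 0, "rz": 0, "jaw": 0.2},
    {"dx": 0, "dy": 0, "dz": 0, "rx": 0, "ry": 0, "rz": 0, "jaw": 1},
    {"dx": 0, "dy": 0, "dz": 0, "rx": 0, "ry": 0, "rz": 0, "jaw": 1},
    {"dx": 0, "dy": 0, "dz": 0, "rx": 0, "ry": 0, "rz": 0, "jaw": 1},
    {"dx": 0, "dy": 0, "dz": 0, "rx": 0, "ry": 0, "rz": 0, "jaw": 1},
    {"dx": 0, "dy": 0, "dz": 0, "rx": 0, "ry": 0, "rz": 0, "jaw": 1},
    {"dx": 0, "dy": 0, "dz": -4.0, "rx": 0, "ry": 0, "rz": 0, "jaw": 1},
    {"dx": 0, "dy": 0, "dz": -4.0, "rx": 0, "ry": 0, "rz": 0, "jaw": 1},
    {"dx": -3.62, "dy": 1.08, "dz": 0, "rx": 0, "ry": 0, "rz": 0.015, "jaw": 1},
    {"dx": -3.62, "dy": 1.08, "dz": 0, "rx": 0, "ry": 0, "rz": 0.015, "jaw": 1},
    {"dx": -3.62, "dy": 1.08, "dz": 0, "rx": 0, "ry": 0, "rz": 0.015, "jaw": 1},
    {"dx": -3.62, "dy": 1.08, "dz": 0, "rx": 0, "ry": 0, "rz": 0.015, "jaw": 1},
    {"dx": -3.62, "dy": 1.08, "dz": 0, "rx": 0, "ry": 0, "rz": 0.015, "jaw": 1},
    {"dx": 0, "dy": 0, "dz": 0, "rx": 0, "ry": 0, "rz": 0, "jaw": 1},
    {"dx": 0, "dy": 0, "dz": 0, "rx": 0, "ry": 0, "rz": 0, "jaw": 1}
  ]
}}

```text
time: 36.1
tcp_pos: [0.4651, -0.0514, 0.0885]
tcp_rot: [2.213, 2.229, 0.001]
ft_force: [-1.1, 0.2, -0.3]
gripper_width: 0.0336
grasp_force: 30.5
```

```bash
python3 - <<'E'
from w import *
plan([(.4648,-.0512,.009,1.581)])
E
```

```text
t 36.1 p [ 0.4651 -0.0514  0.0885] th 1.578 tilt 0.001 grip 0.0336 j [ 0.29  0.4  -0.38  2.09  0.23  0.69 -0.23] F [-1.1  0.2 -0.3]
-> (0.4648, -0.0512, 0.009, 1.581): 2 x dx 0.01 dy -0.01 dz 3.97 rz -0.0016
```

>>> {"name": "play_rows", "arguments": {
  "series": [
    {"dx": 0, "dy": 0, "dz": 4.0, "rx": 0, "ry": 0, "rz": 0, "jaw": 1},
    {"dx": 0, "dy": 0, "dz": 3.7, "rx": 0, "ry": 0, "rz": 0, "jaw": 1},
    {"dx": 0, "dy": 0, "dz": 0.2, "rx": 0, "ry": 0, "rz": 0, "jaw": 1},
    {"dx": 0, "dy": 0, "dz": 0.1, "rx": 0, "ry": 0, "rz": 0, "jaw": 1},
    {"dx": 0, "dy": 0, "dz": 0, "rx": 0, "ry": 0, "rz": 0, "jaw": 1},
    {"dx": 0, "dy": 0, "dz": 0, "rx": 0, "ry": 0, "rz": 0, "jaw": 0.4},
    {"dx": 0, "dy": 0, "dz": 0, "rx": 0, "ry": 0, "rz": 0, "jaw": 0.4},
    {"dx": 0, "dy": 0, "dz": 0, "rx": 0, "ry": 0, "rz": 0, "jaw": 0.4},
    {"dx": 0, "dy": 0, "dz": 0, "rx": 0, "ry": 0, "rz": 0, "jaw": 0.4},
    {"dx": 0, "dy": 0, "dz": -4, "rx": 0, "ry": 0, "rz": 0, "jaw": 0.4},
    {"dx": 0, "dy": 0, "dz": -4, "rx": 0, "ry": 0, "rz": 0, "jaw": 0.4},
    {"dx": 0, "dy": 0, "dz": -4, "rx": 0, "ry": 0, "rz": 0, "jaw": 0.4},
    {"dx": 0, "dy": 0, "dz": -4, "rx": 0, "ry": 0, "rz": 0, "jaw": 0.4},
    {"dx": -4, "dy": -1, "dz": -2, "rx": 0, "ry": 0, "rz": 0, "jaw": 0.4},
    {"dx": -4, "dy": -1, "dz": -2, "rx": 0, "ry": 0, "rz": 0, "jaw": 0.4},
    {"dx": -4, "dy": -1, "dz": 0, "rx": 0, "ry": 0, "rz": 0, "jaw": 0.4},
    {"dx": -4, "dy": -1, "dz": 0, "rx": 0, "ry": 0, "rz": 0, "jaw": 0.4},
    {"dx": -4, "dy": -1, "dz": 0, "rx": 0, "ry": 0, "rz": 0, "jaw": 0.4},
    {"dx": -4, "dy": -1, "dz": 0, "rx": 0, "ry": 0, "rz": 0, "jaw": 0.4},
    {"dx": 0, "dy": 0, "dz": 0, "rx": 0, "ry": 0, "rz": 0, "jaw": 0.4}
  ]
}}

```text
time: 38.6
tcp_pos: [0.4051, -0.2955, 0.2076]
tcp_rot: [-2.22, -2.223, 0.002]
ft_force: [0.1, 0.4, -0.8]
gripper_width: 0.0513
grasp_force: 0.0
```

```bash
cat > fin.py <<'E'
from w import *
import sys
c=capture("top"); P=cloud(c); Z=P[...,2]; cv2.imwrite(f"pics/{sys.argv[1]}.png",c["pixels"])
m=((Z>0.012)&(Z<0.2)&(c["depth"]>0)).astype(np.uint8)
n,L,st,ce=cv2.connectedComponentsWithStats(m)
for i in range(1,n):
    if not 60<st[i,4]<2500: continue
    pts=P[L==i]; zt=np.percentile(pts[:,2],90); t=pts[pts[:,2]>zt-.012]; r=cv2.minAreaRect((t[:,:2]*1000).astype(np.float32))
    d=np.array(r[0])/1000-[.5768,-.05]; a=.0106
    print(ce[i].round(),"zt %.3f"%zt,np.round(r[0]),np.round(r[1]),"%.1f"%r[2],"rack xy %.3f %.3f"%(d[0]+a*d[1],d[1]-a*d[0]))
print(pose()[:3])
E
python3 fin.py f1
```

```text
[521.  94.] zt 0.172 [ 951. -487.] [11.  6.] 51.6 rack xy 0.370 -0.441
[123. 191.] zt 0.075 [728. 518.] [74. 99.] 79.0 rack xy 0.157 0.566
[368. 164.] zt 0.064 [793. -84.] [ 51. 131.] 7.1 rack xy 0.216 -0.037
[258. 168.] zt 0.068 [763. 190.] [54. 54.] 17.9 rack xy 0.188 0.238
[275. 196.] zt 0.022 [701. 146.] [58. 56.] 3.5 rack xy 0.127 0.195
[351. 205.] zt 0.025 [688. -46.] [33. 64.] 1.7 rack xy 0.111 0.003
[260. 244.] zt 0.061 [572. 173.] [116.  61.] 0.5 rack xy -0.002 0.223
[463. 235.] zt 0.074 [ 621. -324.] [22. 23.] 11.3 rack xy 0.041 -0.274
[160. 238.] zt 0.074 [572. 417.] [22. 24.] 10.7 rack xy -0.000 0.467
[349. 293.] zt 0.034 [466. -50.] [35. 81.] 0.9 rack xy -0.111 0.001
[425. 323.] zt 0.033 [ 402. -241.] [ 32. 111.] 8.7 rack xy -0.177 -0.189
[316. 464.] zt 0.108 [73.  6.] [ 38. 107.] 2.9 rack xy -0.503 0.061
({'time': 38.65, 'joint_positions': array([ 0.75865286,  0.27947167, -0.29694286,  1.88197134,  0.09651842,
        0.99447234,  0.4237001 ]), 'joint_velocities': array([-0.02906217, -0.01125688, -0.03809275,  0.01369252, -0.00804011,
       -0.00090743, -0.01162831]), 'effort': array([ 2.01487608e+00, -5.07685304e+01, -7.11741764e-01, -2.95701420e+01,
        3.48981293e-01, -1.17051916e-02,  2.77260449e-01]), 'tcp_pos': array([ 0.40604882, -0.29334791,  0.20763492]), 'tcp_rot': array([-2.21680841e+00, -2.22537128e+00,  3.96541650e-04]), 'ft_force': array([ 0.15411682,  0.76856381, -0.15252078]), 'moment': array([ 0.05361417, -0.02919757,  0.03038583]), 'grasp_force': 0.0, 'gripper_width': 0.05118779191347482}, array([ 0.40604882, -0.29334791,  0.20763492]), np.float64(1.5746515358302486))
```

View pics/f1.png

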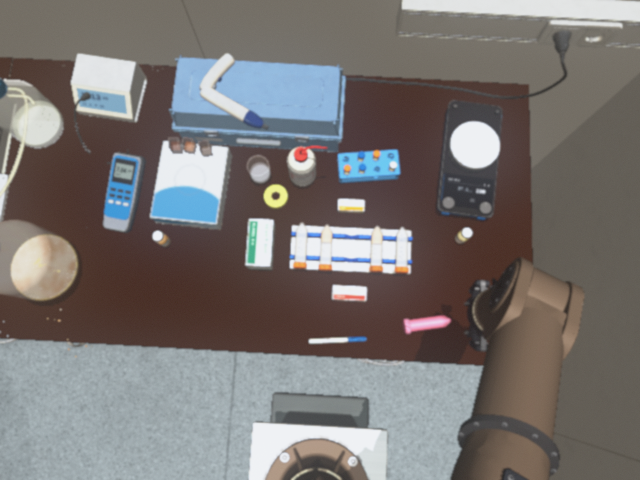

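The final view shows both spare tubes in saddles 1 and 5 and everything else at its mark. A box may still be knocked, so I'll wait briefly and check again.

>>> {"name": "play_rows", "arguments": {
  "series": [
    {"dx": 0, "dy": 0, "dz": 0, "rx": 0, "ry": 0, "rz": 0, "jaw": 0.4},
    {"dx": 0, "dy": 0, "dz": 0, "rx": 0, "ry": 0, "rz": 0, "jaw": 0.4},
    {"dx": 0, "dy": 0, "dz": 0, "rx": 0, "ry": 0, "rz": 0, "jaw": 0.4},
    {"dx": 0, "dy": 0, "dz": 0, "rx": 0, "ry": 0, "rz": 0, "jaw": 0.4},
    {"dx": 0, "dy": 0, "dz": 0, "rx": 0, "ry": 0, "rz": 0, "jaw": 0.4},
    {"dx": 0, "dy": 0, "dz": 0, "rx": 0, "ry": 0, "rz": 0, "jaw": 0.4},
    {"dx": 0, "dy": 0, "dz": 0, "rx": 0, "ry": 0, "rz": 0, "jaw": 0.4},
    {"dx": 0, "dy": 0, "dz": 0, "rx": 0, "ry": 0, "rz": 0, "jaw": 0.4},
    {"dx": 0, "dy": 0, "dz": 0, "rx": 0, "ry": 0, "rz": 0, "jaw": 0.4},
    {"dx": 0, "dy": 0, "dz": 0, "rx": 0, "ry": 0, "rz": 0, "jaw": 0.4},
    {"dx": 0, "dy": 0, "dz": 0, "rx": 0, "ry": 0, "rz": 0, "jaw": 0.4},
    {"dx": 0, "dy": 0, "dz": 0, "rx": 0, "ry": 0, "rz": 0, "jaw": 0.4},
    {"dx": 0, "dy": 0, "dz": 0, "rx": 0, "ry": 0, "rz": 0, "jaw": 0.4},
    {"dx": 0, "dy": 0, "dz": 0, "rx": 0, "ry": 0, "rz": 0, "jaw": 0.4},
    {"dx": 0, "dy": 0, "dz": 0, "rx": 0, "ry": 0, "rz": 0, "jaw": 0.4},
    {"dx": 0, "dy": 0, "dz": 0, "rx": 0, "ry": 0, "rz": 0, "jaw": 0.4},
    {"dx": 0, "dy": 0, "dz": 0, "rx": 0, "ry": 0, "rz": 0, "jaw": 0.4},
    {"dx": 0, "dy": 0, "dz": 0, "rx": 0, "ry": 0, "rz": 0, "jaw": 0.4},
    {"dx": 0, "dy": 0, "dz": 0, "rx": 0, "ry": 0, "rz": 0, "jaw": 0.4},
    {"dx": 0, "dy": 0, "dz": 0, "rx": 0, "ry": 0, "rz": 0, "jaw": 0.4}
  ]
}}

```text
time: 41.15
tcp_pos: [0.4068, -0.2922, 0.2079]
tcp_rot: [2.214, 2.229, -0.0]
ft_force: [0.6, 0.1, 0.2]
gripper_width: 0.051
grasp_force: 0.0
```

```bash
python3 fin.py f2 | grep -E "^\[(3|2)" | head -9
```

```text
[368. 164.] zt 0.063 [793. -85.] [ 51. 132.] 6.1 rack xy 0.215 -0.037
[258. 168.] zt 0.067 [763. 190.] [54. 53.] 11.9 rack xy 0.188 0.238
[275. 196.] zt 0.022 [702. 146.] [58. 56.] 3.2 rack xy 0.127 0.195
[351. 205.] zt 0.025 [688. -45.] [64. 32.] 89.7 rack xy 0.111 0.003
[260. 244.] zt 0.061 [573. 173.] [117.  60.] 0.7 rack xy -0.002 0.223
[349. 293.] zt 0.033 [465. -50.] [35. 81.] 0.7 rack xy -0.112 0.001
[316. 463.] zt 0.108 [73.  6.] [ 40. 108.] 2.7 rack xy -0.503 0.061
```

```bash
python3 -c "
from station import *
print(close_job())"
```

```text
the job is handed in; nothing more can be done
None
```

The job is handed in: both spare tubes are in saddles 1 and 5, the carton, two boxes and red-banded vial measured within tolerance at their marks, and nothing else was seen to have moved; no verdict came back.

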